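# Load the burn-in carriage, wind it in and switch on

### The arm

A 6-joint arm with a two-finger parallel gripper is mounted at the origin on the work surface. World frame = base frame: x ahead of the robot, y to its left, z up, the work surface at z = 0. Lengths are in m, angles in rad, forces in N, time in s.
With the tool pointing down it reaches from about 0.35 to 0.875 m from the base axis. Payload 4.2 kg.
Tool frame: the origin (TCP) lies at the very end of the fingers, on their centre line; the grasp point (between the pads) lies robot.grip_depth behind it (robot.grip_depth is the distance from the TCP to the grasp point, in m); z points along the fingers, y is the line along which they close (so a half turn about z gives the same grasp; the last joint's range is limited). The gripper opens to 87 mm and grips with 3 to 60 N. Pads are 19 mm wide; open, the fingers measure 117 mm over their backs; the gripper's body (75 mm by 190 mm) begins 51 mm behind the grasp point.
Start: joints at [1.555, 0.385, 0.008, 0, -1.194, -0.259], TCP at [0.17, 0.602, 0.223] pointing down, gripper open.
Joint ranges: [-3.14, 3.14], [-1.21, 2.06], [-1.07, 1.41], [-3.16, 2.05], [-2.99, -0.16], [-3.1, 3.1]. Speed limits (rad/s): [2.79, 2.79, 3.14, 3.14, 3.14, 3.14].

### API

Orientations are given as a rotation vector (axis times angle).
In Python, from workcell import sensors, cams, job_done, robot gives the robot as it stands. The module is installed in compiled form; this text tells all that it offers.
- The arm moves only by the tool jog_arm, never from a script. Its argument "moves" is a list of rows, each a list of 3 entries, a list of its own where there are three numbers: the shift along the tool's x, y, z scaled (see below), then the turn, a rotation vector about the tool's x, y, z scaled (see below), then the opening, from -1 (shut) to 1 (fully open). In form: [[[tx, ty, tz], [ax, ay, az], fingers], ...]. A call has exactly 8 rows; each row shifts and turns the commanded pose from where the row before left it, along the tool's axes as they then stand; what a row does not reach is not made up. The controller multiplies each number of a shift by 500 mm and each number of a turn by 180 degrees. A row lasts 1/10 s, in which the tool goes at most 50 mm and 8.59 degrees, less where a joint would pass 70% of its speed; a pose out of reach is approached as far as the arm can. A call with a number of a shift or a turn outside -1 to 1 is refused whole. A call with a gripper value outside its range is refused whole. The fingers move at their own pace and stop on an object; "grip_force" is the grip in N (left out, the last holds). Time passes only in rows, so rows that do not move let the fingers close, or fill a call up. It gives the time, the measured TCP pose, the force, the opening and the grip force at its end, in the units of the state.
- sensors.state(): the state, without advancing time (a new reading comes with each control period).
- cams.get_image(name): name is "scene" or "top" or "wrist"; returns a dict with "frame" (420x560x3 uint8, red, green, blue), "intrinsics" (3x3 intrinsics, pixels), "R" (3x3) and "t" (3): a world point X has camera coordinates R X + t; the wrist camera has in their place "tool_from_camera" (4x4, takes a point from camera to tool coordinates, whose origin is the TCP and whose axes are the flange's). Camera axes: x right, y down, z forward; pixel columns grow to the right and rows downward; lengths in m; the calibration is good to about 2 mm. The wrist camera is an equidistant fisheye: a pixel r from the principal point sees the ray r / f radians off the axis. A picture is of the moment at which its call begins: read the wrist's pose just before it. There is no depth.
- job_done(): hands the job in; it is judged then, once.
The state is a dict: "t": time; "joint_pos": joint angles; "joint_velocities": joint speeds; "joint_torque": joint torques, N m; "tcp_pos": TCP position; "tcp_rot": TCP orientation; "wrist_force": force on the tool from outside, world axes, zero at the start; "moment": the same for the moment, N m; "grip_width": finger opening in m; "finger_force": force on a finger pad.
Only numpy, scipy, OpenCV 4.12 (cv2) and the standard library are available. Lean on these libraries where they do the work, as an engineer would, in place of code of your own. Each camera call takes 0.05 s, during which the arm holds its last target. There are 200 camera calls.

### The job

Make the burn-in bench ready for a run. First turn the power isolator to off; then, with the carriage still wound out, set every power module that lies on the blue mat upright in the carriage's pockets, one to a pocket, and wind the carriage fully in under the hood with the hand crank, keeping the isolator off all the while. Only then turn the isolator back fully on, and leave the other things on the bench where they are.

Things in the scene. Friction and masses are not known exactly. Their poses are not given: they have to be found in the camera images.
- isolator (a joint): angle of the isolator's bar handle about a vertical axis: 0 = off (bar along the y axis of isolator_box), 1.57 = on (bar along the x axis of isolator_box). It grows clockwise seen from above. It is stiff (about 0.12 N m), stays where it is left and has a hard stop at each end. Starts on.
- isolator_grip (a point): point on the isolator's turning axis, 10 mm under the top of its black bar handle; its x axis runs along the bar and turns with it. The bar is 84 mm long, 16 mm wide and 30 mm high, centred on the axis.
- isolator_box: fixed grey box 100 x 100 mm, 70 mm high, left of the bench unit; carries the isolator handle on its top, handle top 114 mm above the table. Origin: centre of its underside.
- crank (a joint): angle of the hand crank about its vertical axis (rad), grows clockwise seen from above; 0 = carriage fully out, 18.85 (three turns) = carriage fully in, with stops at both ends. Friction about 0.1 N m.
- crank_hub (a point): point on the crank's axis, on top of the hub, 135 mm above the table; its x axis points along the crank arm towards the knob.
- knob_grip (a point): middle of the crank's black upright knob (24 mm in diameter, 45 mm high, spins freely on the arm, no need to turn the hand). It runs on a circle of 42 mm radius about the hub; this point is 158 mm above the table, the knob's top 179 mm.
- carriage (a joint): travel of the carriage (m), driven by the crank only: 0 = out, towards the robot, clear of the hood; 0.150 = fully in under the hood. 0.05 m per crank turn. It starts out.
- pocket0 (a point): centre of the floor of carriage pocket 0 (pockets 0 to 3 lie in a row along +y, 60 mm apart), moves with the carriage; x = the carriage's way in, z up. A pocket is 90 mm (x) by 56 mm (y) inside, its walls 16 mm high and 4 mm thick, its floor 29 mm above the table.
- pocket1 (a point): centre of the floor of carriage pocket 1 (pockets 0 to 3 lie in a row along +y, 60 mm apart), moves with the carriage; x = the carriage's way in, z up. A pocket is 90 mm (x) by 56 mm (y) inside, its walls 16 mm high and 4 mm thick, its floor 29 mm above the table.
- pocket2 (a point): centre of the floor of carriage pocket 2 (pockets 0 to 3 lie in a row along +y, 60 mm apart), moves with the carriage; x = the carriage's way in, z up. A pocket is 90 mm (x) by 56 mm (y) inside, its walls 16 mm high and 4 mm thick, its floor 29 mm above the table.
- pocket3 (a point): centre of the floor of carriage pocket 3 (pockets 0 to 3 lie in a row along +y, 60 mm apart), moves with the carriage; x = the carriage's way in, z up. A pocket is 90 mm (x) by 56 mm (y) inside, its walls 16 mm high and 4 mm thick, its floor 29 mm above the table.
- bench_unit: fixed burn-in bench, 270 mm wide: base plate, carriage, behind it a hood with a clear top (top 122 mm above the table, front edge 5 mm ahead of the origin in x, so 54 mm beyond the edge of the carriage when that is out), and on its +y side the crank's gearbox, 105 mm high. Origin: underside; x = the carriage's way in.
- module0: power module, loose, 220 g (may be absent): black base 80 (x) x 46 (y) x 20 mm high with a bright aluminium rib on top, 62 mm long (x), 14 mm wide (y), up to 50 mm above the underside, to grip it by. Origin: centre of the underside; z up through the rib. Lies on the mat; two to four are there; either way round in a pocket is right.
- module1: power module, loose, 220 g (may be absent): black base 80 (x) x 46 (y) x 20 mm high with a bright aluminium rib on top, 62 mm long (x), 14 mm wide (y), up to 50 mm above the underside, to grip it by. Origin: centre of the underside; z up through the rib. Lies on the mat; two to four are there; either way round in a pocket is right.
- module2: power module, loose, 220 g (may be absent): black base 80 (x) x 46 (y) x 20 mm high with a bright aluminium rib on top, 62 mm long (x), 14 mm wide (y), up to 50 mm above the underside, to grip it by. Origin: centre of the underside; z up through the rib. Lies on the mat; two to four are there; either way round in a pocket is right.
- module3: power module, loose, 220 g (may be absent): black base 80 (x) x 46 (y) x 20 mm high with a bright aluminium rib on top, 62 mm long (x), 14 mm wide (y), up to 50 mm above the underside, to grip it by. Origin: centre of the underside; z up through the rib. Lies on the mat; two to four are there; either way round in a pocket is right.
- mat: fixed blue mat 250 x 230 mm, 3 mm thick, on which the modules lie. Origin: centre of its underside.
- flux_bottle: bystander: small bottle, 38 mm in diameter, 85 mm high, between crank and isolator. Origin: centre of its underside.
- screwdriver: bystander: screwdriver lying crosswise on the table between the robot and the bench unit.
- multimeter: bystander: multimeter 160 x 80 x 41 mm, lying beyond the mat. Origin: centre of its underside.
- paste_jar: bystander: jar, 56 mm in diameter, 55 mm high, behind crank and isolator. Origin: centre of its underside.
- adapter: bystander: plain black block 90 x 50 x 30 mm without a rib, near the mat's inner corner; not a module. Origin: centre of its underside.
Not all that is in view belongs to the job. What is shaped like the module3 but red is not meant.

How it is judged:
By the outcome, as a careful person would: the job done as asked, in the order asked, and still so for the second after the job is handed in, with the robot touching nothing.
Of module0, module1, module2, module3 only 2 to 4 are there at a start; the rules pass over those that are not, and their reading is None.
At some moment in a run one of module0, module1, module2, module3 may be knocked a few centimetres aside while the robot is not near it.
Once in a run the grip may slacken for a moment while it holds something.
It also fails if it takes over 210 s, if anything falls off the work surface, if the arm or the gripper's body presses on something with over 40 N, if the wrist force passes 120 N, or if a joint passes its speed limit or range.

## Working session

There is one attempt and no reset: what is moved stays moved. The work goes in short steps, Python scripts to look and compute and a tool call to move; the robot and the scene stay as the last step left them, time stands still between calls to the robot, and variables do not carry over. Pictures are saved under pics/ and viewed, at most 14 in all, crops included, and the job is handed in when it is done.

Besides the shell and the picture viewer there is one more tool, called after "Call:" in YAML: its name, and indented under it one key for each argument. jog_arm: Moves the arm, as the interface text tells. Shifts and turns lie within -1 to 1; 1 stands for 500 mm of shift or 180 degrees of turn. Its arguments: {"type":"object","properties":{"moves":{"type":"array"},"grip_force":{"type":"number"}},"required":["moves"]}

```bash
mkdir -p pics; python3 - <<'E'
from workcell import sensors,cams,robot
import cv2,numpy as np,json
s=sensors.state()
print({k:np.round(v,3).tolist() for k,v in s.items()},robot.grip_depth)
for n in ["scene","top"]:
    d=cams.get_image(n)
    print(n,np.round(d["intrinsics"],1).tolist(),np.round(d["R"],3).tolist(),np.round(d["t"],3).tolist())
    np.savez(f"{n}.npz",**d)
    cv2.imwrite(f"pics/{n}0.png",cv2.resize(d["frame"][:,:,::-1],(800,600),interpolation=cv2.INTER_CUBIC))
E
```

```text
{'t': 0.0, 'joint_pos': [1.555, 0.386, 0.007, -0.0, -1.194, -0.259], 'joint_velocities': [-0.0, -0.0, 0.0, 0.001, -0.001, 0.001], 'joint_torque': [-0.0, -39.066, 18.74, 4.22, 0.011, -0.0], 'tcp_pos': [0.169, 0.601, 0.221], 'tcp_rot': [3.11, -0.43, -0.0], 'wrist_force': [0.431, 0.526, 0.37], 'moment': [-0.021, -0.027, -0.016], 'finger_force': 0.0, 'grip_width': 0.087} 0.0187
scene [[440.5, 0.0, 279.6], [0.0, 440.5, 205.1], [0.0, 0.0, 1.0]] [[0.222, 0.975, -0.001], [0.722, -0.165, -0.671], [-0.655, 0.148, -0.741]] [-0.102, -0.283, 1.624]
top [[403.0, 0.0, 285.5], [0.0, 403.0, 210.6], [0.0, 0.0, 1.0]] [[-0.115, -0.993, 0.001], [-0.971, 0.113, -0.212], [0.211, -0.026, -0.977]] [0.019, 0.517, 1.335]
```

View pics/top0.png

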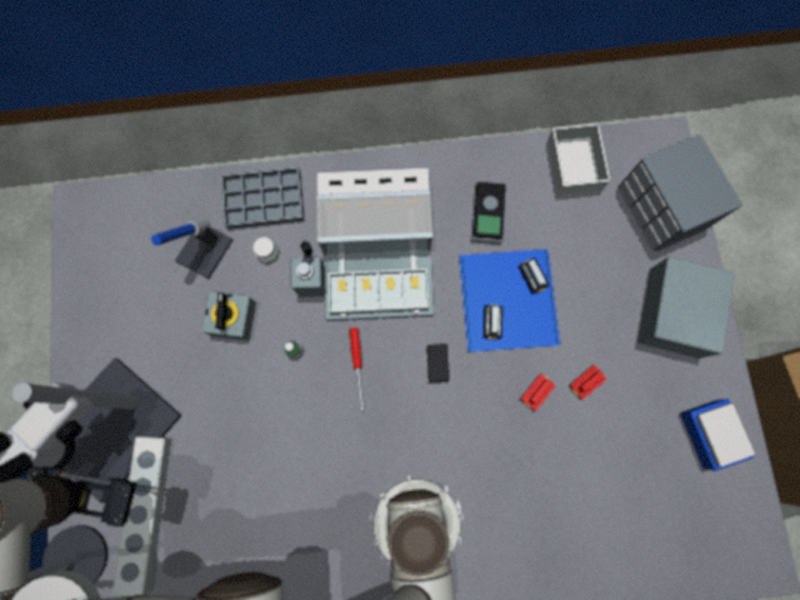

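View pics/scene0.png

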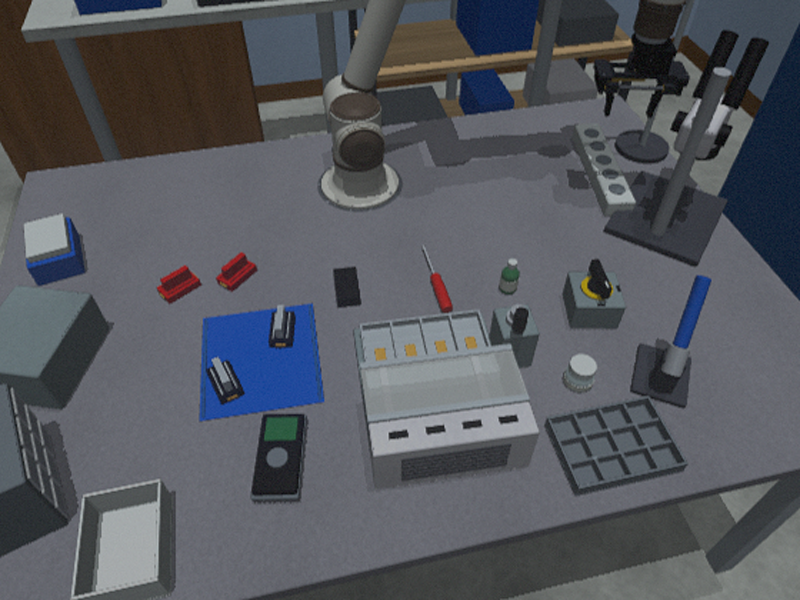

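The top view (800×600) shows the isolator at (228,315) with its bar roughly upright in the picture. The crank hub is at (305,268) with the knob at (307,248). The pockets are along row 290, columns 343 to 415. Two modules lie on the mat, at (493,322) and (533,275). The red ones are off the mat and the black adapter is at (438,362). The scene view agrees. Next I'll enlarge these areas.

```bash
cat > h.py <<'E'
import numpy as np,cv2
from scipy.spatial.transform import Rotation as Ro
from workcell import sensors,cams,robot
def world(d,u,v,z):
    "pixel of a fixed camera -> world point at height z"
    K,R,t=d["intrinsics"],d["R"],d["t"]
    r=R.T@np.linalg.solve(K,[u,v,1]); c=-R.T@t
    return c+r*(z-c[2])/r[2]
def wworld(d,pose,u,v,z):
    "wrist fisheye pixel -> world point at height z; pose=(p,rotvec)"
    K=d["intrinsics"]; x,y=(u-K[0,2])/K[0,0],(v-K[1,2])/K[1,1]; th=np.hypot(x,y)
    k=np.array([x/th*np.sin(th),y/th*np.sin(th),np.cos(th)])
    T=d["tool_from_camera"]; R=Ro.from_rotvec(pose[1]).as_matrix()
    r=R@T[:3,:3]@k; c=pose[0]+R@T[:3,3]
    return c+r*(z-c[2])/r[2]
def go(p,yaw):
    "shift (tool axes/0.5) and turn about tool z (/pi) to reach p with tool y at angle yaw(deg, world), pointing down"
    s=sensors.state(); R=Ro.from_rotvec(s["tcp_rot"])
    w=np.radians(yaw); y=np.array([np.cos(w),np.sin(w),0]); z=np.array([0,0,-1.])
    best=min((Ro.from_matrix(np.c_[np.cross(q,z),q,z]) for q in(y,-y)),key=lambda g:(R.inv()*g).magnitude())
    print("now",np.round(s["tcp_pos"],4),"shift",np.round(R.inv().apply(np.array(p)-s["tcp_pos"])/.5,4),"turn",np.round((R.inv()*best).as_rotvec()/np.pi,4),"j6",s["joint_pos"][5].round(2))
def yaw():
    R=Ro.from_rotvec(sensors.state()["tcp_rot"]).as_matrix(); return np.degrees(np.arctan2(R[1,1],R[0,1]))
E
python3 - <<'E'
import numpy as np,cv2
d=np.load("top.npz"); f=d["frame"][:,:,::-1]
def c(x0,y0,k,w,h):
    o=cv2.resize(f[y0:y0+h//k,x0:x0+w//k],(w,h),interpolation=cv2.INTER_CUBIC)
    for i in range(0,w//k,10): cv2.putText(o,str(x0+i),(i*k,8),0,.3,(0,255,255)); cv2.line(o,(i*k,8),(i*k,12),(0,255,255))
    for i in range(10,h//k,10): cv2.putText(o,str(y0+i),(0,i*k+4),0,.3,(0,255,255))
    return o
a=np.hstack([c(135,160,8,400,600),c(320,165,5,400,600)])
a[300:]=np.hstack([c(135,195,8,360,300),c(200,160,5,440,300)])
a[:300]=np.hstack([c(320,165,5,400,300),c(190,160,8,400,300)])
cv2.imwrite("pics/crop1.png",a)
from h import *
import workcell
for u,v,z,n in [(228,315,.114,'iso'),(305,268,.135,'hub'),(307,248,.179,'knob'),(343,290,.029,'p3'),(415,290,.029,'p0'),(493,322,.04,'mA'),(533,275,.04,'mB')]:
    print(n,world(d,u*.7,v*.7,z).round(3))
E
```

```text
iso [0.517 0.375 0.114]
hub [0.602 0.187 0.135]
knob [0.635 0.173 0.179]
p3 [0.567 0.114 0.029]
p0 [ 0.546 -0.062  0.029]
mA [ 0.443 -0.24   0.04 ]
mB [ 0.548 -0.356  0.04 ]
```

View pics/crop1.png

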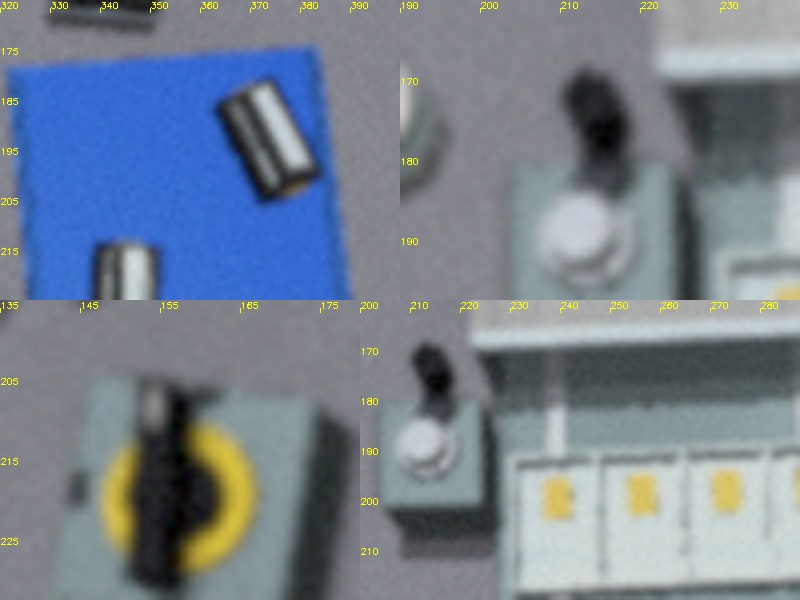

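```bash
python3 - <<'E'
from h import *
T=dict(np.load("top.npz"));S=dict(np.load("scene.npz"))
def tri(a,b):
    P=[d["intrinsics"]@np.c_[d["R"],d["t"]] for d in(T,S)]
    X=cv2.triangulatePoints(P[0],P[1],np.array(a,float)*.7,np.array(b,float)*.7).ravel(); return X[:3]/X[3]
print("handle end",tri((155,239),(703,283)),"inner",tri((195,230),(680,345)),"head",tri((205,230),(672,362)))
print("knobtop",tri((212/.7,171/.7),(521,314)))
print("isol",world(T,154.5,218,.114),world(T,155,207,.114),world(T,153.3,229,.114))
print("yaw",yaw())
go((.515,.375,.2),90)
print(np.load("top.npz")["R"])
E
```

```text
handle end [0.68003299 0.4924762  0.21567322] inner [0.73295458 0.44679298 0.11741022] head [0.74389482 0.43558277 0.08380845]
knobtop [0.64514622 0.17862406 0.17458796]
isol [0.52745677 0.39119601 0.114     ] [0.56438127 0.38781158 0.114     ] [0.49122925 0.39681185 0.114     ]
yaw -105.75603479618513
now [0.1695 0.6011 0.2216] shift [0.7879 0.2474 0.0438] turn [ 0.0006  0.     -0.0875] j6 -0.26
[[-0.1154945  -0.99330744  0.00116183]
 [-0.97071732  0.1126197  -0.2121902 ]
 [ 0.21063926 -0.02563461 -0.97722769]]
```

Call:
jog_arm:
  moves:
    - [[0.05, 0.013, 0], [0, 0, 0], 1]
    - [[0.095, 0.025, 0.005], [0, 0, 0], 1]
    - [[0.095, 0.025, 0.005], [0, 0, 0], 1]
    - [[0.095, 0.025, 0.005], [0, 0, 0], 1]
    - [[0.095, 0.025, 0.005], [0, 0, 0], 1]
    - [[0.095, 0.025, 0.005], [0, 0, 0], 1]
    - [[0.095, 0.025, 0.005], [0, 0, 0], 1]
    - [[0.095, 0.025, 0.005], [0, 0, 0], 1]

```text
t: 0.9
tcp_pos: [0.4894, 0.4127, 0.2045]
tcp_rot: [3.111, -0.43, -0.001]
wrist_force: [-0.6, 1.0, 0.1]
grip_width: 0.0871
finger_force: 0.0
```

Call:
jog_arm:
  moves:
    - [[0.06, 0.017, 0], [0, 0, 0], 1]
    - [[0.02, 0.006, 0], [0, 0, 0], 1]
    - [[0, 0, 0], [0, 0, -0.024], 1]
    - [[0, 0, 0], [0, 0, -0.024], 1]
    - [[0, 0, 0], [0, 0, 0], 1]
    - [[0, 0, 0], [0, 0, 0], 1]
    - [[0, 0, 0], [0, 0, 0], 1]
    - [[0, 0, 0], [0, 0, 0], 1]

```text
t: 1.7
tcp_pos: [0.5232, 0.3924, 0.2051]
tcp_rot: [-3.136, 0.195, 0.0]
wrist_force: [-0.7, 0.2, -0.1]
grip_width: 0.087
finger_force: 0.0
```

```bash
cat >> h.py <<'E'
def snap(name,cam="wrist"):
    s=sensors.state(); d=cams.get_image(cam)
    np.savez(name+".npz",p=s["tcp_pos"],r=s["tcp_rot"],**d)
    o=cv2.resize(d["frame"][:,:,::-1],(784,588),interpolation=cv2.INTER_CUBIC)
    for i in range(0,560,40): cv2.putText(o,str(i),(int(i*1.4),8),0,.3,(0,255,255)); cv2.line(o,(int(i*1.4),8),(int(i*1.4),12),(0,255,255))
    for i in range(20,420,20): cv2.putText(o,str(i),(0,int(i*1.4)+4),0,.3,(0,255,255))
    cv2.imwrite("pics/"+name+".png",o)
def W(name,u,v,z):
    d=np.load(name+".npz"); return wworld(d,(d["p"],d["r"]),u,v,z)
E
python3 -c "
from h import *
print(sensors.state()['tcp_pos'],yaw()); snap('w1')"
```

```text
[0.52321034 0.39240256 0.20507945] -97.11099400108183
```

View pics/w1.png

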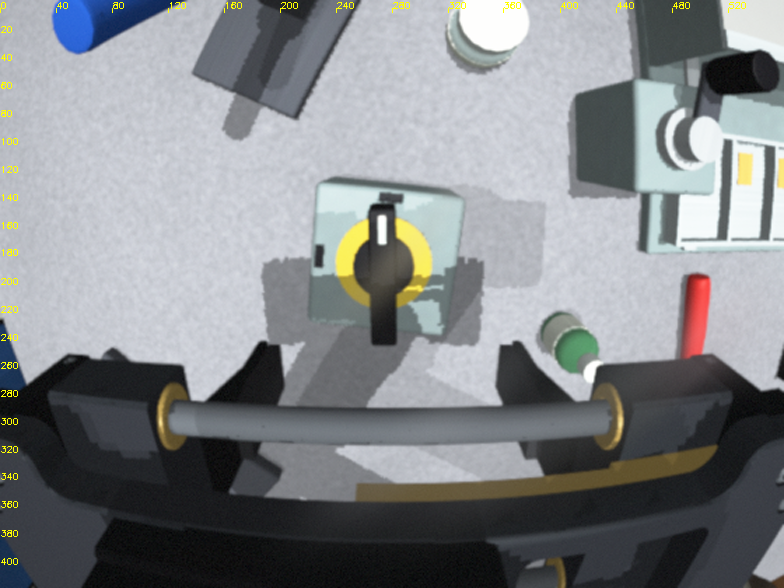

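```bash
python3 -c "
from h import *
a=W('w1',273.2,147,.114);b=W('w1',273.7,245.5,.114);c=(a+b)/2
print(a,b,c,np.linalg.norm(a-b)); y=np.degrees(np.arctan2(*(b-a)[1::-1]))+90;print('yaw',y)
h=W('w1',502.5,99.5,.135);k=W('w1',546,50,.179);print('hub',h,'knob',k,np.linalg.norm((h-k)[:2]))
print('box corners',[W('w1',u/1.4,v/1.4,.07).round(3) for u,v in[(319,183),(463,196),(309,320),(443,335)]])
go((c[0],c[1],.088),y)
"
```

```text
[0.57640145 0.39045997 0.114     ] [0.49349139 0.40079781 0.114     ] [0.53494642 0.39562889 0.114     ] 0.08355207269125436
yaw 262.8926192446412
hub [0.60359016 0.19500339 0.135     ] knob [0.64292239 0.17998269 0.179     ] 0.042102791833310366
box corners [array([0.592, 0.431, 0.07 ]), array([0.572, 0.338, 0.07 ]), array([0.498, 0.454, 0.07 ]), array([0.475, 0.361, 0.07 ])]
now [0.5233 0.3923 0.2051] shift [ 0.0223 -0.0095  0.2341] turn [ 0.  0. -0.] j6 0.56
```

Call:
jog_arm:
  moves:
    - [[0.022, -0.01, 0], [0, 0, 0], 0.4]
    - [[0, 0, 0.08], [0, 0, 0], 0.2]
    - [[0, 0, 0.08], [0, 0, 0], 0.2]
    - [[0, 0, 0.05], [0, 0, 0], 0.2]
    - [[0, 0, 0.022], [0, 0, 0], 0.2]
    - [[0, 0, 0], [0, 0, 0], 0.2]
    - [[0, 0, 0], [0, 0, 0], -1]
    - [[0, 0, 0], [0, 0, 0], -1]
  grip_force: 35

```text
t: 2.55
tcp_pos: [0.536, 0.3968, 0.0913]
tcp_rot: [-3.133, 0.194, -0.004]
wrist_force: [-0.0, 0.1, -0.3]
grip_width: 0.0434
finger_force: 0.0
```

Call:
jog_arm:
  moves:
    - [[0, 0, 0], [0, 0, 0], -1]
    - [[0, 0, 0], [0, 0, 0], -1]
    - [[0, 0, 0], [0, 0, 0], -1]
    - [[0, 0, 0], [0, 0, -0.02], -1]
    - [[0, 0, 0], [0, 0, -0.04], -1]
    - [[0, 0, 0], [0, 0, -0.04], -1]
    - [[0, 0, 0], [0, 0, -0.04], -1]
    - [[0, 0, 0], [0, 0, 0], -1]

```text
t: 3.35
tcp_pos: [0.5349, 0.396, 0.0895]
tcp_rot: [-3.102, -0.495, -0.0]
wrist_force: [-1.5, 0.3, 1.5]
grip_width: 0.016
finger_force: 34.9
```

```bash
python3 -c "
from h import *
s=sensors.state();print(s['tcp_pos'],yaw(),s['grip_width'],s['wrist_force'],s['moment'],s['joint_pos'])"
```

```text
[0.53492656 0.39595805 0.08949435] -71.88560976807791 0.01598606265258847 [-1.46517896  0.34347832  1.4940372 ] [0.00832694 0.40407001 0.15074156] [ 8.79635009e-01  5.61896238e-01 -5.11032698e-02 -1.28601461e-04
 -9.57456784e-01  1.00739104e+00]
```

Call:
jog_arm:
  moves:
    - [[0, 0, 0], [0, 0, -0.044], -1]
    - [[0, 0, 0], [0, 0, -0.044], -1]
    - [[0, 0, 0], [0, 0, -0.044], -1]
    - [[0, 0, 0], [0, 0, -0.044], -1]
    - [[0, 0, 0], [0, 0, -0.044], -1]
    - [[0, 0, 0], [0, 0, -0.044], -1]
    - [[0, 0, 0], [0, 0, -0.044], -1]
    - [[0, 0, 0], [0, 0, -0.02], -1]

```text
t: 4.15
tcp_pos: [0.5337, 0.3971, 0.0895]
tcp_rot: [-2.454, -1.958, -0.0]
wrist_force: [-6.0, 2.4, 2.6]
grip_width: 0.0153
finger_force: 34.9
```

```bash
python3 -c "
from h import *
s=sensors.state();print(s['tcp_pos'],yaw(),s['grip_width'],s['wrist_force'],s['moment'],s['joint_pos'])"
```

```text
[0.53369202 0.397141   0.08948458] -12.822072129409062 0.015340968731289853 [-5.9865489   2.36994427  2.60049185] [ 0.90448563  1.65099559 -0.17480489] [ 0.88128108  0.56157425 -0.05076722 -0.00268668 -0.95781386  2.03806786]
```

Call:
jog_arm:
  moves:
    - [[0, 0, 0], [0, 0, -0.01], -1]
    - [[0, 0, 0], [0, 0, -0.01], -1]
    - [[0, 0, 0], [0, 0, 0], -1]
    - [[0, 0, 0], [0, 0, 0], -1]
    - [[0, 0, 0], [0, 0, 0], -1]
    - [[0, 0, 0], [0, 0, 0], -1]
    - [[0, 0, 0], [0, 0, 0], -1]
    - [[0, 0, 0], [0, 0, 0], -1]

```text
t: 4.95
tcp_pos: [0.5337, 0.397, 0.0895]
tcp_rot: [-2.395, -2.03, -0.0]
wrist_force: [-5.9, 4.0, 2.7]
grip_width: 0.0169
finger_force: 3.6
```

```bash
python3 -c "
from h import *
s=sensors.state();print(s['tcp_pos'],yaw(),s['grip_width'],s['wrist_force'],s['moment'],s['joint_pos'])
T=dict(np.load('top.npz'))
for n,p,q,z in [('carriage front wall top pts',(0,0),(0,0),.045)]: pass
snap('t2','top')
go((.5337,.397,.2),-12.8)"
```

```text
[0.53371458 0.3970431  0.08947735] -9.439928412875382 0.016893530270236948 [-5.92410062  3.970922    2.66318545] [ 0.92844347  1.60411066 -0.07224856] [ 0.88117156  0.56156029 -0.05082775 -0.00265095 -0.95786202  2.09718643]
now [0.5337 0.397  0.0895] shift [ 0.0003 -0.0003 -0.2211] turn [-0.0005 -0.0005  0.0186] j6 2.1
```

Call:
jog_arm:
  moves:
    - [[0, 0, 0], [0, 0, 0], 0.2]
    - [[0, 0, 0], [0, 0, 0], 0.2]
    - [[0, 0, 0], [0, 0, 0], 0.2]
    - [[0, 0, -0.04], [0, 0, 0], 0.3]
    - [[0, 0, -0.08], [0, 0, 0], 0.3]
    - [[0, 0, -0.08], [0, 0, 0], 0.3]
    - [[0, 0, -0.04], [0, 0, 0], 0.3]
    - [[0, 0, 0], [0, 0, 0], 0.3]

```text
t: 5.8
tcp_pos: [0.5369, 0.3967, 0.2136]
tcp_rot: [-2.394, -2.034, -0.013]
wrist_force: [0.0, -0.6, -0.5]
grip_width: 0.0562
finger_force: 0.0
```

```bash
python3 -c "
from h import *
print(sensors.state()['tcp_pos'],yaw()); snap('w2')"
```

```text
[0.5369043  0.39669435 0.21359294] -9.314829817560147
```

View pics/w2.png

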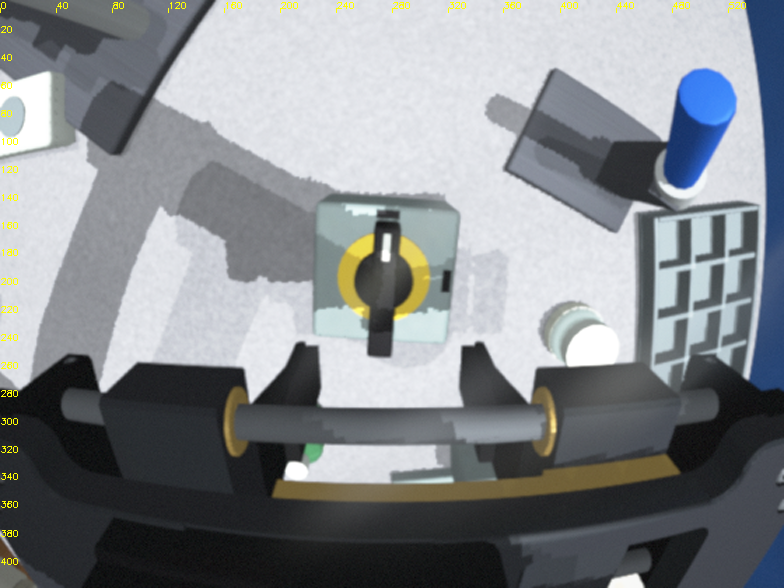

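```bash
python3 -c "
from h import *
a=W('w2',388/1.4,222/1.4,.114);b=W('w2',380/1.4,355/1.4,.114);print(a,b,np.degrees(np.arctan2(*(a-b)[1::-1])))
P=[W('w2',u/1.4,v/1.4,.07)for u,v in[(318,200),(459,211),(314,333),(446,342)]]
for i,j in[(0,2),(1,3),(0,1),(2,3)]: print(np.degrees(np.arctan2(*(P[i]-P[j])[1::-1])))
T=np.load('t2.npz')
print(world(np.load('top.npz'),493*.7,322*.7,.053))
go((.50,-.28,.27),90)
"
```

```text
[0.54397218 0.43958323 0.114     ] [0.5251293  0.35700373 0.114     ] 77.146389359755
76.51100013302171
77.29472674450174
166.07952557384857
166.35490274085504
[ 0.44055671 -0.23801593  0.053     ]
now [0.5357 0.3959 0.2108] shift [-1.3452  0.1489 -0.1223] turn [-2.000e-04 -1.200e-03  4.482e-01] j6 2.1
```

Call:
jog_arm:
  moves:
    - [[0, 0, -0.06], [0, 0, 0], 0.3]
    - [[-0.05, 0, -0.06], [0, 0, 0], 0.3]
    - [[-0.095, 0.003, 0], [0, 0, 0], 0.3]
    - [[-0.095, 0.003, 0], [0, 0, 0], 0.3]
    - [[-0.095, 0.003, 0], [0, 0, 0], 0.3]
    - [[-0.095, 0.003, 0], [0, 0, 0], 0.3]
    - [[-0.095, 0.003, 0], [0, 0, 0], 0.3]
    - [[-0.095, 0.003, 0], [0, 0, 0], 0.3]

```text
t: 6.65
tcp_pos: [0.4926, 0.0861, 0.2673]
tcp_rot: [-2.393, -2.033, 0.005]
wrist_force: [1.3, -0.2, 0.4]
grip_width: 0.0565
finger_force: 0.0
```

Call:
jog_arm:
  moves:
    - [[-0.095, 0.003, 0], [0, 0, 0], 0.3]
    - [[-0.095, 0.003, 0], [0, 0, 0], 0.3]
    - [[-0.095, 0.003, 0], [0, 0, 0], 0.3]
    - [[-0.095, 0.003, 0], [0, 0, 0], 0.3]
    - [[-0.095, 0.003, 0], [0, 0, 0], 0.3]
    - [[-0.095, 0.003, 0], [0, 0, 0], 0.3]
    - [[-0.095, 0.003, 0], [0, 0, 0], 0.3]
    - [[-0.05, 0.003, 0], [0, 0, 0], 0.3]

```text
t: 7.45
tcp_pos: [0.4496, -0.2463, 0.2668]
tcp_rot: [2.417, 1.978, -0.04]
wrist_force: [-0.0, 0.7, 0.4]
grip_width: 0.0565
finger_force: 0.0
```

Call:
jog_arm:
  moves:
    - [[0, 0, 0], [0, 0, 0.045], 0.3]
    - [[0, 0, 0], [0, 0, 0.045], 0.3]
    - [[0, 0, 0], [0, 0, 0.045], 0.3]
    - [[0, 0, 0], [0, 0, 0.045], 0.3]
    - [[0, 0, 0], [0, 0, 0.045], 0.3]
    - [[0, 0, 0], [0, 0, 0.045], 0.3]
    - [[0, 0, 0], [0, 0, 0.045], 0.3]
    - [[0, 0, 0], [0, 0, 0.045], 0.3]

```text
t: 8.25
tcp_pos: [0.4508, -0.2429, 0.2673]
tcp_rot: [3.09, 0.376, -0.016]
wrist_force: [0.4, -0.3, 0.1]
grip_width: 0.0566
finger_force: 0.0
```

Call:
jog_arm:
  moves:
    - [[0, 0, 0], [0, 0, 0.045], 0.3]
    - [[0, 0, 0], [0, 0, 0.043], 0.3]
    - [[0, 0, 0], [0, 0, 0], 0.3]
    - [[0, 0, 0], [0, 0, 0], 0.3]
    - [[0, 0, 0], [0, 0, 0], 0.3]
    - [[0, 0, 0], [0, 0, 0], 0.3]
    - [[0, 0, 0], [0, 0, 0], 0.3]
    - [[0, 0, 0], [0, 0, 0], 0.3]

```text
t: 9.05
tcp_pos: [0.4512, -0.2437, 0.2688]
tcp_rot: [3.111, -0.046, -0.006]
wrist_force: [-0.9, -1.0, 0.2]
grip_width: 0.0564
finger_force: 0.0
```

```bash
python3 -c "
from h import *
print(sensors.state()['tcp_pos'],yaw(),sensors.state()['joint_pos']); snap('w3')"
```

```text
[ 0.45119666 -0.24371834  0.26875885] -91.68041638262733 [-0.15929669  0.15512641 -0.2046816   0.03259965 -1.21037999  1.68922769]
```

View pics/w3.png

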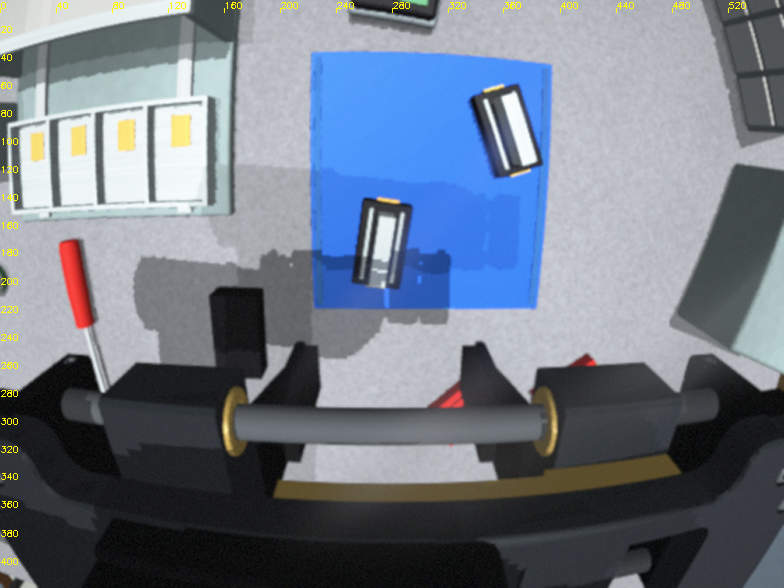

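```bash
python3 -c "
from h import *
w=lambda u,v,z:W('w3',u/1.4,v/1.4,z)
ang=lambda d:np.degrees(np.arctan2(d[1],d[0]))
for n,c,r in [('A',[(365,199),(411,206),(398,289),(353,283)],[(386,207),(377,287)]),('B',[(471,97),(519,84),(543,163),(497,177)],[(509,93),(527,164)])]:
    P=np.array([w(u,v,.023) for u,v in c]);m=P.mean(0)
    Q=np.array([w(u,v,.053) for u,v in r])
    print(n,m,'len',np.linalg.norm(P[0]-P[3]),np.linalg.norm(P[1]-P[2]),np.linalg.norm(P[0]-P[1]),'ang',ang(P[0]-P[3]),ang(P[1]-P[2]),ang(P[0]-P[1])-90,'rib',Q.mean(0),np.linalg.norm(Q[0]-Q[1]),ang(Q[0]-Q[1]))
C=[w(u,v,.045) for u,v in[(10,123),(207,97),(212,206),(13,213)]]
print(np.round(C,4)); print(np.mean(C,0),[np.linalg.norm(C[i]-C[(i+1)%4]) for i in range(4)],[ang(C[i]-C[(i+1)%4]) for i in range(4)])
print([w(u,v,.045).round(4) for u,v in [(148,102),(149,207),(97,109),(97,209),(50,116),(53,211)]])
for n in ['top','scene']:
  d=dict(np.load(n+'.npz')); print(n, 'ok')
"
```

```text
A [ 0.44886973 -0.24314111  0.023     ] len 0.07942640204603992 0.07906204865188816 0.041814855384268025 ang -10.581280437301213 -9.984618903295718 -10.699754945308328 rib [ 0.45285532 -0.24265697  0.053     ] 0.07012826205533715 -8.235133996712792
B [ 0.55308831 -0.36115152  0.023     ] len 0.07668002889580094 0.07670368479608014 0.04746431906516995 ang 17.700717207378727 17.3894848183341 17.172203518812566 rib [ 0.55343145 -0.36126315  0.053     ] 0.0626919069054081 14.357170206527568
[[ 0.6117  0.1432  0.045 ]
 [ 0.5934 -0.0964  0.045 ]
 [ 0.4964 -0.0943  0.045 ]
 [ 0.5151  0.1523  0.045 ]]
[0.55417137 0.02621969 0.045     ] [np.float64(0.2403051104875908), np.float64(0.09698606348538819), np.float64(0.24725980264118788), np.float64(0.09705495626018731)] [np.float64(85.62305116808017), np.float64(-1.2473172408579327), np.float64(-94.33075487250552), np.float64(174.6432474827364)]
[array([ 0.5979, -0.0374,  0.045 ]), array([ 0.5012, -0.03  ,  0.045 ]), array([0.6015, 0.0204, 0.045 ]), array([0.5055, 0.0306, 0.045 ]), array([0.6065, 0.0819, 0.045 ]), array([0.51  , 0.0897, 0.045 ])]
top ok
scene ok
```

```bash
python3 -c "
from h import *
go((.4495,-.243,.08),-100.3)
go((.4495,-.243,.027),-100.3)"
```

```text
now [ 0.4512 -0.2438  0.2688] shift [-0.0022 -0.0129  0.3773] turn [0.0097 0.0003 0.0478] j6 1.69
now [ 0.4512 -0.2438  0.2688] shift [-0.0019 -0.0161  0.4833] turn [0.0097 0.0003 0.0478] j6 1.69
```

Call:
jog_arm:
  moves:
    - [[0, 0, 0], [0.0097, 0, 0.024], 0.3]
    - [[-0.0036, -0.001, 0], [0, 0, 0.024], 0.3]
    - [[0, 0, 0.08], [0, 0, 0], 0.3]
    - [[0, 0, 0.09], [0, 0, 0], 0.3]
    - [[0, 0, 0.09], [0, 0, 0], 0.3]
    - [[0, 0, 0.06], [0, 0, 0], 0.3]
    - [[0, 0, 0.03], [0, 0, 0], 0.3]
    - [[0, 0, 0], [0, 0, 0], 0.3]

```text
t: 9.9
tcp_pos: [0.4473, -0.2427, 0.0914]
tcp_rot: [-3.128, 0.283, 0.012]
wrist_force: [-0.8, -0.2, 0.5]
grip_width: 0.0564
finger_force: 0.0
```

```bash
python3 -c "
from h import *
go((.4495,-.243,.027),-100.3)
snap('w4')"
```

```text
now [ 0.4473 -0.2427  0.0914] shift [ 5.400e-03 -1.000e-04  1.287e-01] turn [-0.      0.0025 -0.0003] j6 1.57
```

View pics/w4.png

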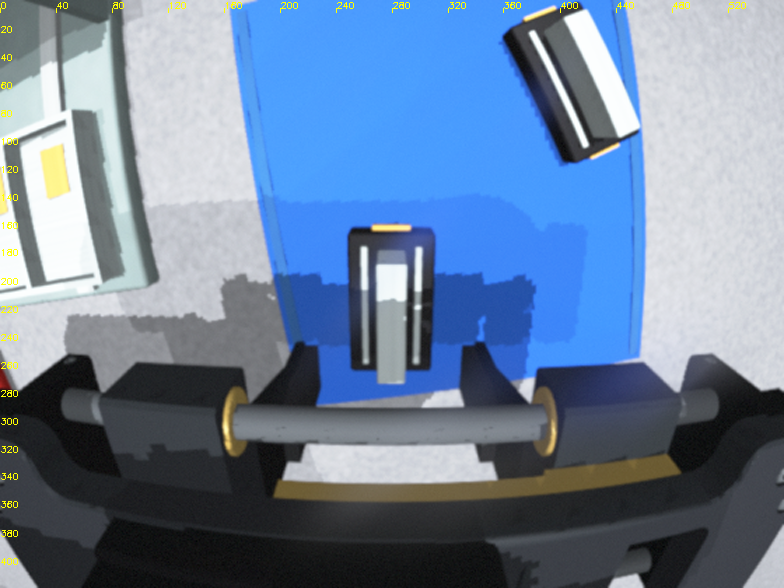

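```bash
python3 -c "
from h import *
P=np.array([W('w4',u/1.4,v/1.4,z) for u,v,z in[(392,250,.053),(391,383,.053),(391,231,.023),(391,370,.023),(350,232,.023),(434,232,.023)]])
print(P,P[:2].mean(0),P[2:4].mean(0),np.linalg.norm(P[0]-P[1]),np.linalg.norm(P[2]-P[3]),np.linalg.norm(P[4]-P[5]))
"
```

```text
[[ 0.48561173 -0.25004762  0.053     ]
 [ 0.41874879 -0.23740051  0.053     ]
 [ 0.48880326 -0.25025841  0.023     ]
 [ 0.41039615 -0.23595892  0.023     ]
 [ 0.492169   -0.22943192  0.023     ]
 [ 0.48439042 -0.27195721  0.023     ]] [ 0.45218026 -0.24372406  0.053     ] [ 0.4495997  -0.24310867  0.023     ] 0.06804852697593369 0.07970038059306446 0.04323084748760832
```

Call:
jog_arm:
  moves:
    - [[0.0055, 0, 0.02], [0, 0.0025, 0], 0.3]
    - [[0, 0, 0.05], [0, 0, 0], 0.3]
    - [[0, 0, 0.04], [0, 0, 0], 0.3]
    - [[0, 0, 0.016], [0, 0, 0], 0.3]
    - [[0, 0, 0], [0, 0, 0], -1]
    - [[0, 0, 0], [0, 0, 0], -1]
    - [[0, 0, 0], [0, 0, 0], -1]
    - [[0, 0, 0], [0, 0, 0], -1]
  grip_force: 35

```text
t: 10.75
tcp_pos: [0.4528, -0.2437, 0.0318]
tcp_rot: [3.128, -0.283, 0.012]
wrist_force: [0.3, 0.6, -0.8]
grip_width: 0.0324
finger_force: 0.0
```

Call:
jog_arm:
  moves:
    - [[0, 0, 0], [0, 0, 0], -1]
    - [[0, 0, 0], [0, 0, 0], -1]
    - [[0, 0, -0.02], [0, 0, 0], -1]
    - [[0, 0, -0.06], [0, 0, 0], -1]
    - [[0, 0, -0.08], [0, 0, 0], -1]
    - [[0, 0, -0.05], [0, 0, 0], -1]
    - [[0, 0, 0], [0, 0, 0], -1]
    - [[0, 0, 0], [0, 0, 0], -1]

```text
t: 11.55
tcp_pos: [0.4507, -0.243, 0.1355]
tcp_rot: [-3.129, 0.284, -0.009]
wrist_force: [-0.5, 0.4, -2.7]
grip_width: 0.0138
finger_force: 35.0
```

```bash
python3 -c "
from h import *
print(sensors.state()['wrist_force'],sensors.state()['grip_width'],sensors.state()['joint_pos'])
go((.5468,-.0635,.13),-94.6)
go((.5516,-.0037,.13),-94.6)
"
```

```text
[-0.45920714  0.3874915  -2.72577964] 0.0138158064949617 [-1.77555861e-01  2.76822644e-01 -3.93148293e-01 -7.96872566e-04
 -8.95436630e-01  1.56756253e+00]
now [ 0.4507 -0.243   0.1355] shift [ 0.1242 -0.3878  0.0119] turn [-0.0001 -0.0017 -0.0321] j6 1.57
now [ 0.4507 -0.243   0.1355] shift [ 0.112  -0.5072  0.012 ] turn [-0.0001 -0.0017 -0.0321] j6 1.57
```

Call:
jog_arm:
  moves:
    - [[0.01, -0.04, 0], [0, 0, 0], -1]
    - [[0.02, -0.09, 0], [0, 0, 0], -1]
    - [[0.02, -0.09, 0], [0, 0, 0], -1]
    - [[0.02, -0.09, 0], [0, 0, 0], -1]
    - [[0.02, -0.09, 0], [0, 0, 0], -1]
    - [[0.015, -0.07, 0], [0, 0, 0], -1]
    - [[0.007, -0.037, 0], [0, -0.0017, 0], -1]
    - [[0, 0, 0], [0, 0, -0.032], -1]

```text
t: 12.35
tcp_pos: [0.5519, -0.0021, 0.1338]
tcp_rot: [3.138, -0.117, -0.005]
wrist_force: [-0.7, -0.2, -2.9]
grip_width: 0.0137
finger_force: 35.0
```

Call:
jog_arm:
  moves:
    - [[0, 0, 0], [0, 0, 0], -1]
    - [[0, 0, 0], [0, 0, 0], -1]
    - [[0, 0, 0], [0, 0, 0], -1]
    - [[0, 0, 0], [0, 0, 0], -1]
    - [[0, 0, 0], [0, 0, 0], -1]
    - [[0, 0, 0], [0, 0, 0], -1]
    - [[0, 0, 0], [0, 0, 0], -1]
    - [[0, 0, 0], [0, 0, 0], -1]

```text
t: 13.15
tcp_pos: [0.5521, -0.0042, 0.1361]
tcp_rot: [3.139, -0.126, 0.001]
wrist_force: [-0.5, -0.1, -2.2]
grip_width: 0.014
finger_force: 35.0
```

```bash
python3 -c "
from h import *
snap('w5')
print(sensors.state()['grip_width'])
go((.5516,-.0037,.13),-94.6)
"
```

```text
0.013960938898323054
now [ 0.5521 -0.0041  0.1361] shift [-0.0011 -0.0008  0.0122] turn [ 0.0001 -0.0002  0.0001] j6 1.2
```

View pics/w5.png

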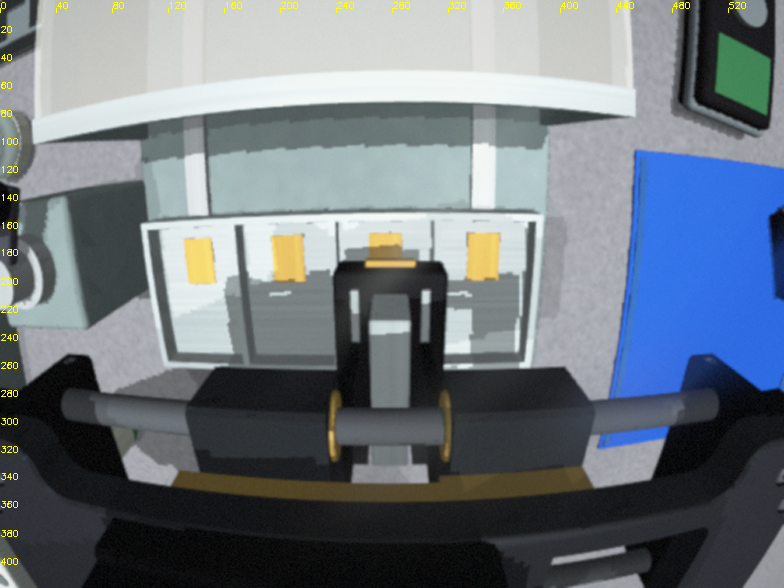

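```bash
python3 -c "
from h import *
w=lambda u,v,z:W('w5',u/1.4,v/1.4,z)
C=[w(u,v,.045) for u,v in[(142,224),(543,215),(531,366),(166,367)]]
ang=lambda d:np.degrees(np.arctan2(d[1],d[0]))
print(np.round(C,4),ang(C[0]-C[1]),ang(C[3]-C[2]),np.linalg.norm(C[0]-C[1]),np.linalg.norm(C[3]-C[2]))
m=(C[0]+C[1])/2; y=(C[0]-C[1]);y/=np.linalg.norm(y);x=np.array([y[1],-y[0],0])
c=m-.049*x
print('centre',c,'p0',c-.09*y,'p1',c-.03*y)
print([w(u,v,.045).round(4) for u,v in [(337,220),(433,220)]])
print('mod far corners',w(335,265,.130),w(446,262,.130))
"
```

```text
[[ 0.6114  0.1464  0.045 ]
 [ 0.5944 -0.0964  0.045 ]
 [ 0.4975 -0.0905  0.045 ]
 [ 0.5135  0.1528  0.045 ]] 85.9754104139186 86.24052941730865 0.24343947188877707 0.24385602909226742
centre [0.55402436 0.0284666  0.045     ] p0 [ 0.54770774 -0.06131146  0.045     ] p1 [ 0.55191882 -0.00145942  0.045     ]
[array([0.5996, 0.0224, 0.045 ]), array([ 0.5952, -0.0315,  0.045 ])]
mod far corners [0.59427327 0.01414692 0.13      ] [ 0.59201741 -0.02840046  0.13      ]
```

Call:
jog_arm:
  moves:
    - [[-0.002, -0.0045, 0.02], [0, 0, 0], -1]
    - [[0, 0, 0.05], [0, 0, 0], -1]
    - [[0, 0, 0.05], [0, 0, 0], -1]
    - [[0, 0, 0.03], [0, 0, 0], -1]
    - [[0, 0, 0.012], [0, 0, 0], -1]
    - [[0, 0, 0], [0, 0, 0], -1]
    - [[0, 0, 0], [0, 0, 0], -1]
    - [[0, 0, 0], [0, 0, 0], -1]

```text
t: 14.0
tcp_pos: [0.5511, -0.0019, 0.0573]
tcp_rot: [3.138, -0.123, 0.0]
wrist_force: [-6.6, 0.8, 13.7]
grip_width: 0.0139
finger_force: 35.0
```

```bash
python3 -c "
from h import *
s=sensors.state();print(s['wrist_force'],s['grip_width'],s['finger_force'])
go((.5512,-.0018,.0535),-94)
"
```

```text
[-6.55869754  0.82018139 13.69674476] 0.0138791562250904 35.000552935525775
now [ 0.5511 -0.0019  0.0573] shift [ 0.0003 -0.0003  0.0076] turn [ 0.0004 -0.0001 -0.0028] j6 1.2
```

Call:
jog_arm:
  moves:
    - [[0, 0, 0], [0, 0, 0], 0.1]
    - [[0, 0, 0], [0, 0, 0], 0.1]
    - [[0, 0, 0], [0, 0, 0], 0.1]
    - [[0, 0, 0], [0, 0, 0], 0.1]
    - [[0, 0, -0.05], [0, 0, 0], 0.1]
    - [[0, 0, -0.08], [0, 0, 0], 0.1]
    - [[0, 0, -0.08], [0, 0, 0], 0.1]
    - [[0, 0, -0.05], [0, 0, 0], 0.1]

```text
t: 14.8
tcp_pos: [0.5525, -0.0017, 0.1881]
tcp_rot: [-3.139, 0.125, -0.007]
wrist_force: [-0.4, 0.1, -0.9]
grip_width: 0.0476
finger_force: 0.0
```

Call:
jog_arm:
  moves:
    - [[-0.04, 0.05, 0], [0, 0, 0], 0.3]
    - [[-0.04, 0.09, 0], [0, 0, 0], 0.3]
    - [[-0.04, 0.09, 0], [0, 0, 0], 0.3]
    - [[-0.02, 0.09, 0], [0, 0, 0], 0.3]
    - [[0, 0.09, 0], [0, 0, 0], 0.3]
    - [[0, 0, 0], [0, 0, 0], 0.3]
    - [[0, 0, 0], [0, 0, 0], 0.3]
    - [[0, 0, 0], [0, 0, 0], 0.3]

```text
t: 15.6
tcp_pos: [0.4652, -0.2, 0.1848]
tcp_rot: [3.139, -0.125, 0.0]
wrist_force: [0.5, 1.2, -0.1]
grip_width: 0.0566
finger_force: 0.0
```

```bash
python3 -c "
from h import *
snap('w6')
go((.55,-.36,.2),-75)
"
```

```text
now [ 0.4653 -0.1997  0.1849] shift [ 0.194   0.3063 -0.0302] turn [ 1.000e-04 -0.000e+00 -1.084e-01] j6 1.58
```

View pics/w6.png

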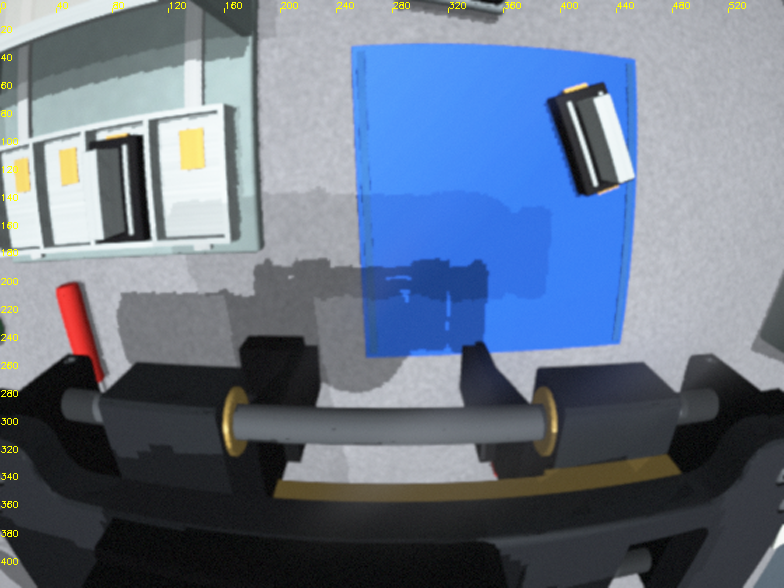

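Call:
jog_arm:
  moves:
    - [[0.048, 0.077, 0], [0, 0, 0], 0.3]
    - [[0.048, 0.077, 0], [0, 0, 0], 0.3]
    - [[0.048, 0.077, 0], [0, 0, 0], 0.3]
    - [[0.048, 0.075, 0], [0, 0, 0], 0.3]
    - [[0, 0, 0.05], [0, 0, -0.04], 0.3]
    - [[0, 0, 0.06], [0, 0, -0.04], 0.3]
    - [[0, 0, 0.05], [0, 0, -0.04], 0.3]
    - [[0, 0, 0], [0, 0, 0], 0.3]

```text
t: 16.45
tcp_pos: [0.5468, -0.3581, 0.1005]
tcp_rot: [-3.102, -0.466, 0.011]
wrist_force: [-0.8, -0.4, -0.7]
grip_width: 0.0563
finger_force: 0.0
```

Call:
jog_arm:
  moves:
    - [[0, 0, 0], [0, 0, 0], 0.3]
    - [[0, 0, 0], [0, 0, 0], 0.3]
    - [[0, 0, 0], [0, 0, 0], 0.3]
    - [[0, 0, 0], [0, 0, 0], 0.3]
    - [[0, 0, 0], [0, 0, 0], 0.3]
    - [[0, 0, 0], [0, 0, 0], 0.3]
    - [[0, 0, 0], [0, 0, 0], 0.3]
    - [[0, 0, 0], [0, 0, 0], 0.3]

```text
t: 17.25
tcp_pos: [0.5486, -0.3608, 0.1051]
tcp_rot: [3.107, 0.464, 0.001]
wrist_force: [-0.7, -0.5, 0.5]
grip_width: 0.0566
finger_force: 0.0
```

```bash
python3 -c "
from h import *
snap('w7')
go((.5533,-.3613,.028),-73)
print(sensors.state()['joint_pos'])
"
```

```text
now [ 0.5485 -0.3608  0.1051] shift [0.0088 0.0037 0.1542] turn [ 0.0001 -0.0001  0.    ] j6 2.2
[-3.35850681e-01  5.32649122e-01 -6.03219240e-02  2.12875569e-04
 -9.77404850e-01  2.20333280e+00]
```

View pics/w7.png

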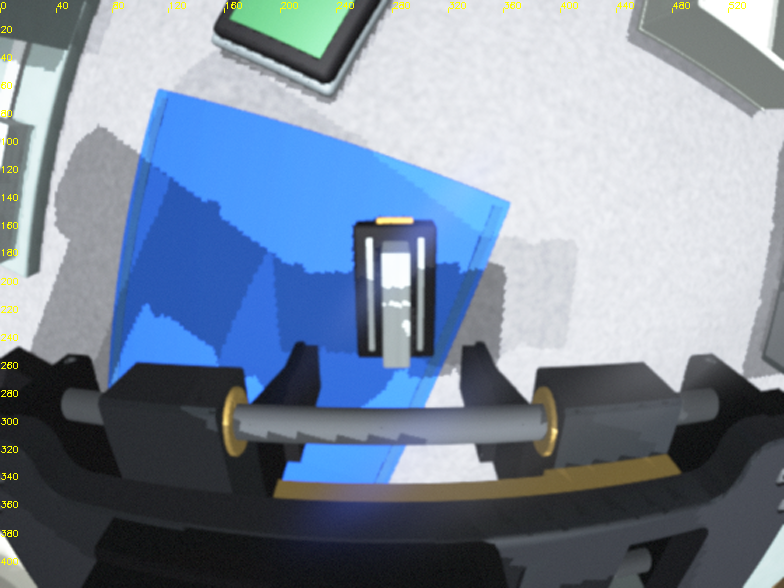

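```bash
python3 -c "
from h import *
P=np.array([W('w7',u/1.4,v/1.4,.023) for u,v in[(355,223),(435,223),(433,356),(357,356)]])
c=P.mean(0);y=(P[0]+P[1]-P[2]-P[3])[:2];a=np.degrees(np.arctan2(y[1],y[0]));print(c,a,np.linalg.norm(P[0]-P[3]),np.linalg.norm(P[0]-P[1]))
go((c[0],c[1],.028),a-90)
"
```

```text
[ 0.55443831 -0.36178827  0.023     ] 17.174754608011064 0.07935183007273706 0.04349735327611883
now [ 0.5485 -0.3608  0.1051] shift [0.0107 0.0053 0.1542] turn [ 0.0001 -0.0001 -0.0009] j6 2.2
```

Call:
jog_arm:
  moves:
    - [[0.011, 0.005, 0.01], [0, 0, 0], 0.3]
    - [[0, 0, 0.05], [0, 0, 0], 0.3]
    - [[0, 0, 0.06], [0, 0, 0], 0.3]
    - [[0, 0, 0.025], [0, 0, 0], 0.3]
    - [[0, 0, 0.01], [0, 0, 0], 0.3]
    - [[0, 0, 0], [0, 0, 0], -1]
    - [[0, 0, 0], [0, 0, 0], -1]
    - [[0, 0, 0], [0, 0, 0], -1]

```text
t: 18.1
tcp_pos: [0.5556, -0.3619, 0.0292]
tcp_rot: [3.105, 0.465, 0.004]
wrist_force: [0.1, 0.0, 0.0]
grip_width: 0.0402
finger_force: 0.0
```

Call:
jog_arm:
  moves:
    - [[0, 0, 0], [0, 0, 0], -1]
    - [[0, 0, 0], [0, 0, 0], -1]
    - [[0, 0, 0], [0, 0, 0], -1]
    - [[0, 0, -0.02], [0, 0, 0], -1]
    - [[0, 0, -0.06], [0, 0, 0], -1]
    - [[0, 0, -0.08], [0, 0, 0], -1]
    - [[0, 0, -0.05], [0, 0, 0], -1]
    - [[0, 0, 0], [0, 0, 0], -1]

```text
t: 18.9
tcp_pos: [0.557, -0.3627, 0.1381]
tcp_rot: [3.101, 0.465, 0.013]
wrist_force: [0.5, -0.9, -1.4]
grip_width: 0.0137
finger_force: 34.9
```

```bash
python3 -c "
from h import *
s=sensors.state();print(s['wrist_force'],s['grip_width'])
go((.5472,-.0615,.135),-94)
"
```

```text
[ 0.50926068 -0.89731214 -1.44089469] 0.013731343856477249
now [ 0.557  -0.3627  0.1381] shift [ 0.1578 -0.5818  0.0032] turn [ 0.0018 -0.0028  0.1169] j6 2.2
```

Call:
jog_arm:
  moves:
    - [[0.013, -0.05, 0], [0, 0, 0], -1]
    - [[0.024, -0.09, 0], [0, 0, 0], -1]
    - [[0.024, -0.09, 0], [0, 0, 0], -1]
    - [[0.024, -0.09, 0], [0, 0, 0], -1]
    - [[0.024, -0.09, 0], [0, 0, 0], -1]
    - [[0.024, -0.09, 0], [0, 0, 0], -1]
    - [[0.018, -0.06, 0], [0, 0, 0], -1]
    - [[0.007, -0.022, 0], [0, 0, 0], -1]

```text
t: 19.7
tcp_pos: [0.5438, -0.0575, 0.1315]
tcp_rot: [-3.106, -0.469, 0.003]
wrist_force: [0.0, -0.5, -3.0]
grip_width: 0.0139
finger_force: 34.9
```

Call:
jog_arm:
  moves:
    - [[0, 0, 0], [0, 0, 0.04], -1]
    - [[0, 0, 0], [0, 0, 0.04], -1]
    - [[0, 0, 0], [0, 0, 0.037], -1]
    - [[0, 0, 0], [0, 0, 0], -1]
    - [[0, 0, 0], [0, 0, 0], -1]
    - [[0, 0, 0], [0, 0, 0], -1]
    - [[0, 0, 0], [0, 0, 0], -1]
    - [[0, 0, 0], [0, 0, 0], -1]

```text
t: 20.5
tcp_pos: [0.5449, -0.0603, 0.1325]
tcp_rot: [3.139, -0.11, 0.0]
wrist_force: [-0.2, 0.1, -3.0]
grip_width: 0.0134
finger_force: 34.9
```

```bash
python3 -c "
from h import *
snap('w8')
s=sensors.state();print(s['wrist_force'],s['grip_width'])
go((.5472,-.0615,.135),-94)
"
```

```text
[-0.56383731 -0.13682706 -2.5472187 ] 0.013655850542223512
now [ 0.5449 -0.0602  0.1325] shift [ 0.0047  0.0023 -0.005 ] turn [ 0.0001 -0.0001 -0.0001] j6 1.31
```

View pics/w8.png

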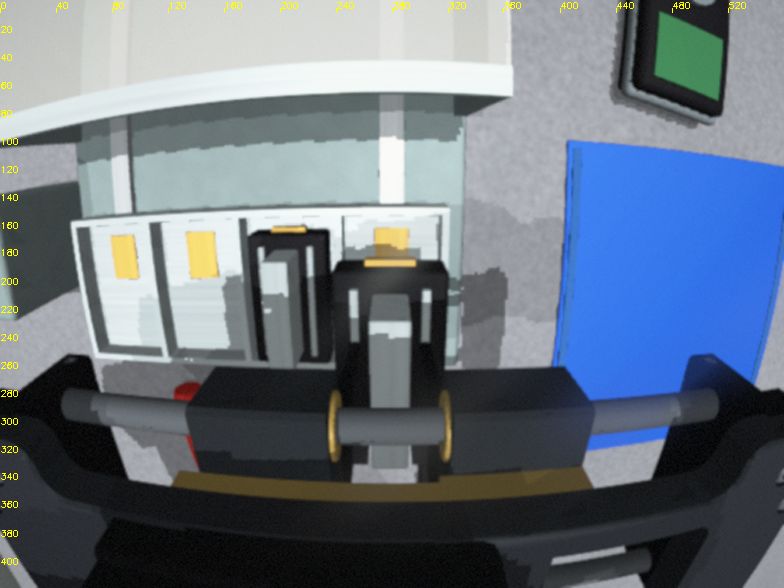

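```bash
python3 -c "
from h import *
w=lambda u,v,z:W('w8',u/1.4,v/1.4,z)
a=w(72,223,.045);b=w(449,208,.045);y=a-b;print(a,b,np.linalg.norm(y));y/=np.linalg.norm(y);x=np.array([y[1],-y[0],0])
p=b-.049*x+.032*y;print('p0',p,np.degrees(np.arctan2(y[1],y[0])))
m=(w(335,265,.1265)+w(446,262,.1265))/2;print('mod centre',m-.04*x, 'tcp', np.load('w8.npz')['p'])
go((p[0],p[1],.056),-94)
"
```

```text
[0.6111564  0.14618639 0.045     ] [ 0.59504671 -0.09610633  0.045     ] 0.24282768330912607
p0 [ 0.54827761 -0.06092607  0.045     ] 86.19608502266927
mod centre [ 0.5461051  -0.06016508  0.1265    ] tcp [ 0.5449083  -0.0602511   0.13246889]
now [ 0.5449 -0.0602  0.1325] shift [0.0067 0.0009 0.153 ] turn [ 0.0001 -0.0001 -0.0001] j6 1.31
```

Call:
jog_arm:
  moves:
    - [[0.0045, 0.001, 0.02], [0, 0, 0], -1]
    - [[0, 0, 0.05], [0, 0, 0], -1]
    - [[0, 0, 0.05], [0, 0, 0], -1]
    - [[0, 0, 0.023], [0, 0, 0], -1]
    - [[0, 0, 0.008], [0, 0, 0], -1]
    - [[0, 0, 0], [0, 0, 0], -1]
    - [[0, 0, 0], [0, 0, 0], -1]
    - [[0, 0, 0], [0, 0, 0], -1]

```text
t: 21.35
tcp_pos: [0.5481, -0.0607, 0.0582]
tcp_rot: [-3.14, 0.11, -0.004]
wrist_force: [0.1, 0.4, -1.9]
grip_width: 0.0137
finger_force: 34.9
```

```bash
python3 -c "
from h import *
s=sensors.state();print(s['wrist_force'],s['grip_width'],s['tcp_pos'],yaw())"
```

```text
[ 0.13977587  0.44310305 -1.93760635] 0.013660223652659599 [ 0.54806377 -0.06070952  0.05815387] -94.02964294294351
```

Call:
jog_arm:
  moves:
    - [[0, 0, 0.004], [0, 0, 0], -1]
    - [[0, 0, 0.003], [0, 0, 0], -1]
    - [[0, 0, 0], [0, 0, 0], -1]
    - [[0, 0, 0], [0, 0, 0], -1]
    - [[0, 0, 0], [0, 0, 0], 0.1]
    - [[0, 0, 0], [0, 0, 0], 0.1]
    - [[0, 0, 0], [0, 0, 0], 0.1]
    - [[0, 0, 0], [0, 0, 0], 0.1]

```text
t: 22.15
tcp_pos: [0.5472, -0.0608, 0.0533]
tcp_rot: [3.139, -0.111, 0.0]
wrist_force: [-0.6, 0.2, -0.5]
grip_width: 0.038
finger_force: 0.0
```

Call:
jog_arm:
  moves:
    - [[0, 0, -0.05], [0, 0, 0], 0.1]
    - [[0, 0, -0.08], [0, 0, 0], 0.1]
    - [[0, 0, -0.08], [0, 0, 0], 0.1]
    - [[0, 0, -0.08], [0, 0, 0], 0.1]
    - [[0, 0, -0.07], [0, 0, 0], 0.1]
    - [[-0.05, -0.05, 0], [0, 0, 0], 0.1]
    - [[0, 0, 0], [0, 0, 0], 0.1]
    - [[0, 0, 0], [0, 0, 0], 0.1]

```text
t: 22.95
tcp_pos: [0.5236, -0.0338, 0.2336]
tcp_rot: [3.139, -0.109, 0.001]
wrist_force: [0.4, -0.8, -0.9]
grip_width: 0.0476
finger_force: 0.0
```

```bash
python3 -c "
from h import *
s=sensors.state();print(s['tcp_pos']);snap('w9')
print(s['joint_pos'])
h=np.array([.60359,.195]);k=np.array([.64292,.17998]);d=k-h;print(np.degrees(np.arctan2(d[1],d[0])))
go((.6429,.180,.25),-94)
go((.6429,.180,.142),-94)"
```

```text
[ 0.52358286 -0.03377037  0.23357006]
[ 2.45312907e-01  2.05259642e-01 -2.19099220e-01  4.17634978e-04
 -1.14594046e+00  1.25585732e+00]
-20.901695298078685
now [ 0.5239 -0.0341  0.2332] shift [ 0.2075 -0.4437 -0.0339] turn [ 0.0002  0.     -0.0001] j6 1.26
now [ 0.5239 -0.0341  0.2332] shift [ 0.2075 -0.4439  0.1821] turn [ 0.0002  0.     -0.0001] j6 1.26
```

View pics/w9.png

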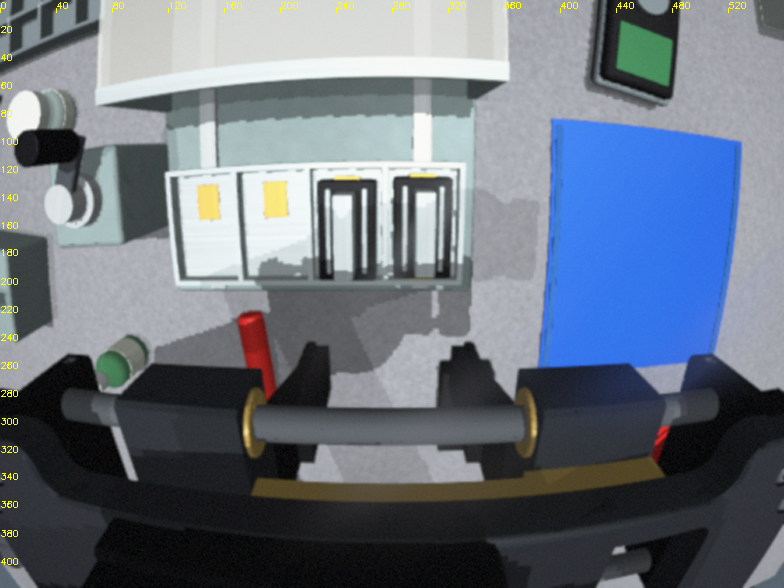

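```bash
python3 -c "
from h import *
h=W('w9',67/1.4,203/1.4,.135);k=W('w9',32/1.4,149/1.4,.179);print(h,k,np.linalg.norm((h-k)[:2]),np.degrees(np.arctan2(*(k-h)[1::-1])))
psi=np.radians(16.9+22.5*np.arange(17)); q=.084*np.c_[np.cos(psi),np.sin(psi)]
print(np.diff(q,axis=0).round(4).tolist())"
```

```text
[0.60336122 0.18385371 0.135     ] [0.64071878 0.1701604  0.179     ] 0.039788113508116243 -20.130268087729522
[[-0.0155, 0.0289], [-0.0253, 0.0208], [-0.0314, 0.0095], [-0.0326, -0.0032], [-0.0289, -0.0155], [-0.0208, -0.0253], [-0.0095, -0.0314], [0.0032, -0.0326], [0.0155, -0.0289], [0.0253, -0.0208], [0.0314, -0.0095], [0.0326, 0.0032], [0.0289, 0.0155], [0.0208, 0.0253], [0.0095, 0.0314], [-0.0032, 0.0326]]
```

Call:
jog_arm:
  moves:
    - [[0, 0, -0.035], [0, 0, 0], 0.1]
    - [[0.03, -0.06, 0], [0, 0, 0], 0.2]
    - [[0.04, -0.085, 0], [0, 0, 0], 0.3]
    - [[0.04, -0.085, 0], [0, 0, 0], 0.3]
    - [[0.04, -0.085, 0], [0, 0, 0], 0.3]
    - [[0.04, -0.085, 0], [0, 0, 0], 0.3]
    - [[0.0175, -0.043, 0], [0, 0, 0], 0.3]
    - [[0, 0, 0], [0, 0, 0], 0.3]

```text
t: 23.8
tcp_pos: [0.6444, 0.182, 0.2479]
tcp_rot: [3.138, -0.107, -0.004]
wrist_force: [-0.4, -0.0, -0.1]
grip_width: 0.0569
finger_force: 0.0
```

```bash
python3 -c "
from h import *
snap('w10')
print(yaw());go((.6429,.180,.142),-94)"
```

```text
-93.98154600489545
now [0.6436 0.1804 0.2485] shift [-0.0009  0.0004  0.2129] turn [0.0007 0.0008 0.0001] j6 0.99
```

View pics/w10.png

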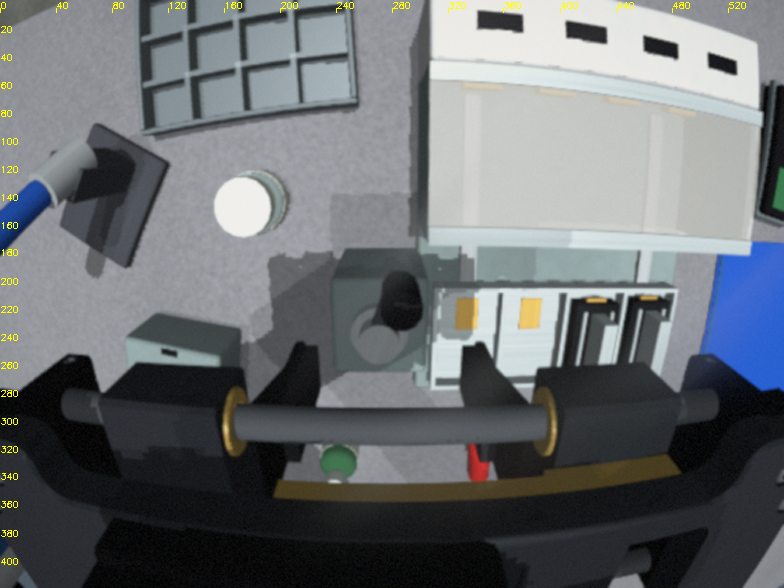

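```bash
cat >> h.py <<'E'
def proj(name,X):
    "world point -> wrist pixel (784-wide picture scale)"
    d=np.load(name+".npz"); T=np.linalg.inv(d["tool_from_camera"]); R=Ro.from_rotvec(d["r"]).as_matrix()
    c=T[:3,:3]@(R.T@(np.array(X)-d["p"]))+T[:3,3]; th=np.arctan2(np.hypot(c[0],c[1]),c[2]); a=c[:2]/np.hypot(c[0],c[1])
    return 1.4*(d["intrinsics"][:2,2]+np.diag(d["intrinsics"])[:2]*th*a)
E
python3 - <<'E'
from h import *
for n,h,k in [('w1 est',(.6036,.195),(.6429,.18)),('w9 est',(.6034,.184),(.6407,.170))]:
    print(n,*(proj('w10',(*p,z)).round(0) for p,z in [(h,.135),(h,.105),(k,.179),(k,.134)]))
d=np.load('w10.npz');T=d['tool_from_camera'];print(T.round(3).tolist())
f=d['frame'][:,:,::-1];o=cv2.resize(f[160:290,220:330],(660,780)[:2] if 0 else (508,600),interpolation=cv2.INTER_CUBIC)
o=np.clip(o.astype(float)*1.8,0,255).astype(np.uint8)
k=600/130
for i in range(0,110,10): cv2.putText(o,str(int((220+i)*1.4)),(int(i*k),8),0,.3,(0,255,255))
for i in range(10,130,10): cv2.putText(o,str(int((160+i)*1.4)),(0,int(i*k)+4),0,.3,(0,255,255))
cv2.imwrite('pics/c10.png',o)
E
```

```text
w1 est [375. 345.] [376. 328.] [394. 311.] [394. 287.]
w9 est [392. 344.] [391. 327.] [413. 314.] [410. 289.]
[[-0.001, -0.954, -0.301, 0.083], [1.0, -0.001, -0.001, -0.001], [0.0, -0.301, 0.954, -0.163], [0.0, 0.0, 0.0, 1.0]]
```

View pics/c10.png

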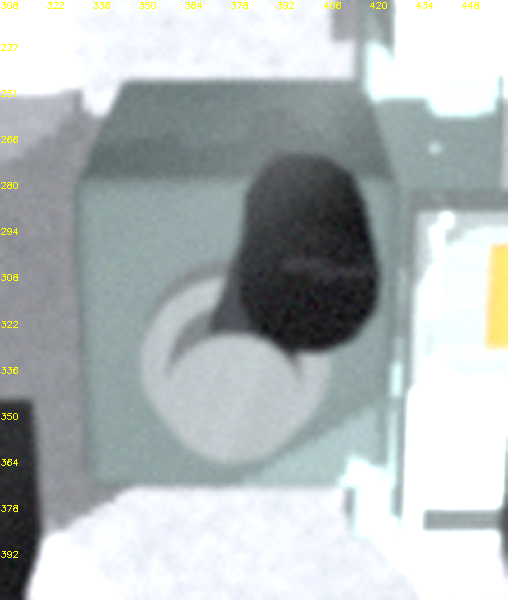

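```bash
python3 - <<'E'
from h import *
h=W('w10',379.3/1.4,344.7/1.4,.135);k=W('w10',402/1.4,310/1.4,.179);d=k-h
print(h,k,np.linalg.norm(d[:2]),np.degrees(np.arctan2(d[1],d[0])))
go((*k[:2],.144),-94)
E
```

```text
[0.60371219 0.19211655 0.135     ] [0.64327671 0.17589867 0.179     ] 0.042759455755627264 -22.289206650483727
now [0.6436 0.1804 0.2485] shift [0.0004 0.0086 0.2089] turn [0.0007 0.0008 0.0001] j6 0.99
```

Call:
jog_arm:
  moves:
    - [[0, 0.0085, 0], [0, 0, 0], 0.3]
    - [[0, 0, 0.06], [0, 0, 0], 0.3]
    - [[0, 0, 0.08], [0, 0, 0], 0.3]
    - [[0, 0, 0.05], [0, 0, 0], 0.3]
    - [[0, 0, 0.018], [0, 0, 0], 0.3]
    - [[0, 0, 0], [0, 0, 0], -1]
    - [[0, 0, 0], [0, 0, 0], -1]
    - [[0, 0, 0], [0, 0, 0], -1]
  grip_force: 20

```text
t: 24.65
tcp_pos: [0.6439, 0.1754, 0.1493]
tcp_rot: [-3.138, 0.111, -0.006]
wrist_force: [0.3, 0.3, -0.5]
grip_width: 0.0402
finger_force: 0.0
```

Call:
jog_arm:
  moves:
    - [[0, 0, 0], [0, 0, 0], -1]
    - [[0, 0, 0], [0, 0, 0], -1]
    - [[0, 0, 0], [0, 0, 0], -1]
    - [[0, 0, 0], [0, 0, 0], -1]
    - [[0, 0, 0], [0, 0, 0], -1]
    - [[0, 0, 0], [0, 0, 0], -1]
    - [[0, 0, 0], [0, 0, 0], -1]
    - [[0, 0, 0], [0, 0, 0], -1]

```text
t: 25.45
tcp_pos: [0.6432, 0.1756, 0.1479]
tcp_rot: [-3.139, 0.11, -0.003]
wrist_force: [-0.6, 1.4, 4.9]
grip_width: 0.0235
finger_force: 20.0
```

```bash
python3 - <<'E'
from h import *
s=sensors.state();print(s['tcp_pos'],s['grip_width'],s['finger_force'],s['wrist_force'],s['moment'],yaw(),s['joint_pos'])
E
```

```text
[0.64323908 0.17558678 0.14785999] 0.02346410230085374 20.000110790133476 [-0.62842817  1.39875931  4.91179266] [ 0.21678638  0.27269899 -0.02052618] -94.02551796035476 [ 5.08865058e-01  5.08785047e-01  1.54481943e-02  8.81926525e-04
 -1.07569599e+00  9.91254090e-01]
```

Call:
jog_arm:
  moves:
    - [[-0.0155, 0.0289, 0], [0, 0, 0], -1]
    - [[-0.0253, 0.0208, 0], [0, 0, 0], -1]
    - [[-0.0314, 0.0095, 0], [0, 0, 0], -1]
    - [[-0.0326, -0.0032, 0], [0, 0, 0], -1]
    - [[0, 0, 0], [0, 0, 0], -1]
    - [[0, 0, 0], [0, 0, 0], -1]
    - [[0, 0, 0], [0, 0, 0], -1]
    - [[0, 0, 0], [0, 0, 0], -1]

```text
t: 26.25
tcp_pos: [0.5895, 0.1527, 0.1478]
tcp_rot: [-3.137, 0.11, -0.005]
wrist_force: [-0.8, 4.9, 4.8]
grip_width: 0.0235
finger_force: 20.0
```

```bash
python3 - <<'E'
from h import *
s=sensors.state();p=s['tcp_pos'];print(p,s['grip_width'],s['finger_force'],s['wrist_force'],s['moment'],yaw())
h=np.array([.6038,.1921]);d=p[:2]-h;print(np.linalg.norm(d),np.degrees(np.arctan2(d[1],d[0])))
E
```

```text
[0.58954631 0.1527276  0.1478219 ] 0.02350958880703217 20.002926201559603 [-0.83003067  4.86258943  4.8437498 ] [ 1.53405196  0.24095558 -0.03866323] -94.007707501274
0.041873068613450574 -109.90139090321472
```

Call:
jog_arm:
  moves:
    - [[-0.0289, -0.0155, 0], [0, 0, 0], -1]
    - [[-0.0208, -0.0253, 0], [0, 0, 0], -1]
    - [[-0.0095, -0.0314, 0], [0, 0, 0], -1]
    - [[0.0032, -0.0326, 0], [0, 0, 0], -1]
    - [[0.0155, -0.0289, 0], [0, 0, 0], -1]
    - [[0.0253, -0.0208, 0], [0, 0, 0], -1]
    - [[0.0314, -0.0095, 0], [0, 0, 0], -1]
    - [[0.0326, 0.0032, 0], [0, 0, 0], -1]

```text
t: 27.05
tcp_pos: [0.6176, 0.2322, 0.1478]
tcp_rot: [-3.139, 0.107, 0.002]
wrist_force: [-3.5, 0.9, 9.2]
grip_width: 0.0233
finger_force: 20.0
```

Call:
jog_arm:
  moves:
    - [[0.0289, 0.0155, 0], [0, 0, 0], -1]
    - [[0.0208, 0.0253, 0], [0, 0, 0], -1]
    - [[0.0095, 0.0314, 0], [0, 0, 0], -1]
    - [[-0.0032, 0.0326, 0], [0, 0, 0], -1]
    - [[0, 0, 0], [0, 0, 0], -1]
    - [[0, 0, 0], [0, 0, 0], -1]
    - [[0, 0, 0], [0, 0, 0], -1]
    - [[0, 0, 0], [0, 0, 0], -1]

```text
t: 27.85
tcp_pos: [0.6429, 0.1751, 0.1479]
tcp_rot: [3.138, -0.11, 0.001]
wrist_force: [1.8, -4.1, 6.9]
grip_width: 0.0235
finger_force: 20.0
```

```bash
python3 - <<'E'
from h import *
s=sensors.state();p=s['tcp_pos'];print(p,s['grip_width'],s['finger_force'],s['wrist_force'],s['moment'],yaw())
h=np.array([.6038,.1921]);d=p[:2]-h;print(np.linalg.norm(d),np.degrees(np.arctan2(d[1],d[0])))
E
```

```text
[0.64285252 0.17506392 0.14787178] 0.023526128847476523 19.999897638335824 [ 1.81961932 -4.05355244  6.9413457 ] [-1.01951034 -0.49370464 -0.02583656] -94.01259289131158
0.04260665360654681 -23.568516406860752
```

Turn one closed cleanly with low forces. Next is turn two.

Call:
jog_arm:
  moves:
    - [[-0.0155, 0.0289, 0], [0, 0, 0], -1]
    - [[-0.0253, 0.0208, 0], [0, 0, 0], -1]
    - [[-0.0314, 0.0095, 0], [0, 0, 0], -1]
    - [[-0.0326, -0.0032, 0], [0, 0, 0], -1]
    - [[-0.0289, -0.0155, 0], [0, 0, 0], -1]
    - [[-0.0208, -0.0253, 0], [0, 0, 0], -1]
    - [[-0.0095, -0.0314, 0], [0, 0, 0], -1]
    - [[0.0032, -0.0326, 0], [0, 0, 0], -1]

```text
t: 28.65
tcp_pos: [0.5642, 0.2057, 0.1478]
tcp_rot: [3.137, -0.108, 0.002]
wrist_force: [8.8, -6.9, 3.5]
grip_width: 0.0236
finger_force: 20.0
```

Call:
jog_arm:
  moves:
    - [[0.0155, -0.0289, 0], [0, 0, 0], -1]
    - [[0.0253, -0.0208, 0], [0, 0, 0], -1]
    - [[0.0314, -0.0095, 0], [0, 0, 0], -1]
    - [[0.0326, 0.0032, 0], [0, 0, 0], -1]
    - [[0.0289, 0.0155, 0], [0, 0, 0], -1]
    - [[0.0208, 0.0253, 0], [0, 0, 0], -1]
    - [[0.0095, 0.0314, 0], [0, 0, 0], -1]
    - [[-0.0032, 0.0326, 0], [0, 0, 0], -1]

```text
t: 29.45
tcp_pos: [0.6441, 0.1777, 0.1478]
tcp_rot: [-3.138, 0.108, -0.006]
wrist_force: [0.4, 3.7, 7.1]
grip_width: 0.0235
finger_force: 20.0
```

```bash
python3 - <<'E'
from h import *
s=sensors.state();p=s['tcp_pos'];print(p,s['grip_width'],s['finger_force'],s['wrist_force'],s['moment'],yaw())
h=np.array([.6038,.1921]);d=p[:2]-h;print(np.linalg.norm(d),np.degrees(np.arctan2(d[1],d[0])))
E
```

```text
[0.64411772 0.17770265 0.14781311] 0.023492922095085984 20.001200479455292 [0.35442037 3.73852453 7.08461865] [ 1.15060292 -0.02028193  0.0083767 ] -93.95010553879702
0.042811238109697884 -19.651514065137555
```

Call:
jog_arm:
  moves:
    - [[-0.0155, 0.0289, 0], [0, 0, 0], -1]
    - [[-0.0253, 0.0208, 0], [0, 0, 0], -1]
    - [[-0.0314, 0.0095, 0], [0, 0, 0], -1]
    - [[-0.0326, -0.0032, 0], [0, 0, 0], -1]
    - [[-0.0289, -0.0155, 0], [0, 0, 0], -1]
    - [[-0.0208, -0.0253, 0], [0, 0, 0], -1]
    - [[-0.0095, -0.0314, 0], [0, 0, 0], -1]
    - [[0.0032, -0.0326, 0], [0, 0, 0], -1]

```text
t: 30.25
tcp_pos: [0.5642, 0.2056, 0.1477]
tcp_rot: [3.137, -0.108, 0.002]
wrist_force: [8.7, -6.8, 3.9]
grip_width: 0.0233
finger_force: 20.0
```

Call:
jog_arm:
  moves:
    - [[0.0155, -0.0289, 0], [0, 0, 0], -1]
    - [[0.0253, -0.0208, 0], [0, 0, 0], -1]
    - [[0.0314, -0.0095, 0], [0, 0, 0], -1]
    - [[0.0326, 0.0032, 0], [0, 0, 0], -1]
    - [[0.0289, 0.0155, 0], [0, 0, 0], -1]
    - [[0.0208, 0.0253, 0], [0, 0, 0], -1]
    - [[0.0095, 0.0314, 0], [0, 0, 0], -1]
    - [[-0.0032, 0.0326, 0], [0, 0, 0], -1]

```text
t: 31.05
tcp_pos: [0.6466, 0.1855, 0.1482]
tcp_rot: [-3.121, 0.109, -0.02]
wrist_force: [3.7, 40.8, 2.2]
grip_width: 0.0266
finger_force: 20.1
```

Call:
jog_arm:
  moves:
    - [[0, 0, 0], [0, 0, 0], -1]
    - [[0, 0, 0], [0, 0, 0], -1]
    - [[-0.001, 0.003, 0], [0, 0, 0], -1]
    - [[-0.001, 0.003, 0], [0, 0, 0], -1]
    - [[0, 0, 0], [0, 0, 0], -1]
    - [[0, 0, 0], [0, 0, 0], -1]
    - [[0, 0, 0], [0, 0, 0], -1]
    - [[0, 0, 0], [0, 0, 0], -1]

```text
t: 31.85
tcp_pos: [0.6462, 0.1875, 0.1482]
tcp_rot: [-3.118, 0.102, -0.026]
wrist_force: [6.4, 30.6, 0.6]
grip_width: 0.0237
finger_force: 20.0
```

```bash
python3 - <<'E'
from h import *
s=sensors.state();p=s['tcp_pos'];print(p,s['grip_width'],s['finger_force'],s['wrist_force'],s['moment'],yaw())
h=np.array([.6038,.1921]);d=p[:2]-h;print(np.linalg.norm(d),np.degrees(np.arctan2(d[1],d[0])))
E
```

```text
[0.64615106 0.18751017 0.14819156] 0.02368145380632766 19.991701205726713 [ 6.39434562 30.63340051  0.58434205] [ 9.09854147 -1.87681675  0.11206679] -93.73758601234006
0.04259904837585847 -6.185329191447611
```

Call:
jog_arm:
  moves:
    - [[0, -0.01, 0], [0, 0, 0], -1]
    - [[0, -0.01, 0], [0, 0, 0], -1]
    - [[0, -0.006, 0], [0, 0, 0], -1]
    - [[0, 0, 0], [0, 0, 0], -1]
    - [[0, 0, 0], [0, 0, 0], -1]
    - [[0, 0, 0], [0, 0, 0], -1]
    - [[0, 0, 0], [0, 0, 0], -1]
    - [[0, 0, 0], [0, 0, 0], -1]

```text
t: 32.65
tcp_pos: [0.646, 0.189, 0.1482]
tcp_rot: [-3.136, 0.108, -0.015]
wrist_force: [10.0, 3.7, 2.7]
grip_width: 0.0235
finger_force: 20.0
```

```bash
python3 - <<'E'
from h import *
s=sensors.state();p=s['tcp_pos'];print(p,s['grip_width'],s['finger_force'],s['wrist_force'],s['moment'],yaw())
h=np.array([.6038,.1921]);d=p[:2]-h;print(np.linalg.norm(d),np.degrees(np.arctan2(d[1],d[0])))
snap('s3','scene');snap('t3','top')
E
```

```text
[0.64601602 0.18901283 0.14815582] 0.0235484793671115 19.99014121480286 [9.99477749 3.74400028 2.70718421] [ 1.09734468 -3.01481353 -0.00521219] -93.92701536651745
0.04232875329810745 -4.182473944801162
```

Call:
jog_arm:
  moves:
    - [[0.003, 0.001, 0], [0, 0, 0], -1]
    - [[0.003, 0.001, 0], [0, 0, 0], -1]
    - [[0, 0, 0], [0, 0, 0], -1]
    - [[0, 0, 0], [0, 0, 0], -0.2]
    - [[0, 0, 0], [0, 0, 0], 0.1]
    - [[0, 0, 0], [0, 0, 0], 0.3]
    - [[0, 0, 0], [0, 0, 0], 0.3]
    - [[0, 0, 0], [0, 0, 0], 0.3]

```text
t: 33.55
tcp_pos: [0.6445, 0.1836, 0.1459]
tcp_rot: [3.138, -0.111, -0.004]
wrist_force: [1.0, 1.0, 0.6]
grip_width: 0.0531
finger_force: 0.0
```

Call:
jog_arm:
  moves:
    - [[0, 0, -0.03], [0, 0, 0], 0.3]
    - [[0, 0, -0.06], [0, 0, 0], 0.3]
    - [[0, 0, -0.08], [0, 0, 0], 0.3]
    - [[0, 0, -0.04], [0, 0, 0], 0.3]
    - [[0, 0, 0], [0, 0, 0], 0.3]
    - [[0, 0, 0], [0, 0, 0], 0.3]
    - [[0, 0, 0], [0, 0, 0], 0.3]
    - [[0, 0, 0], [0, 0, 0], 0.3]

```text
t: 34.35
tcp_pos: [0.6447, 0.1838, 0.2502]
tcp_rot: [3.138, -0.111, -0.004]
wrist_force: [-0.2, -0.3, 0.3]
grip_width: 0.0567
finger_force: 0.0
```

```bash
python3 - <<'E'
from h import *
snap('w11')
s=sensors.state();print(s['tcp_pos'],yaw())
f=np.load('w11.npz')['frame'].astype(int)
# black knob: largest dark blob in the middle of the view, above the fingers
m=((f.max(2)<45)&(np.indices(f.shape[:2])[0]<245)).astype(np.uint8); m[:,:225]=0; m[:,345:]=0
n,l,st,c=cv2.connectedComponentsWithStats(m); i=[j for j in range(1,n) if st[j,4]>150]
for j in i: print(st[j],c[j]*1.4)
g=cv2.cvtColor(f.astype(np.uint8),cv2.COLOR_RGB2GRAY)
H=(.6037,.1921)
for a in (-22,-12,-4,2):
    k=(H[0]+.042*np.cos(np.radians(a)),H[1]+.042*np.sin(np.radians(a)))
    print(a,proj('w11',(*k,.179))/1.4,proj('w11',(*k,.134))/1.4)
print('hub',proj('w11',(*H,.135))/1.4)
go((.534,.3965,.25),-12.9)
E
```

```text
[0.64488398 0.18392094 0.25044089] -94.04803161322556
[257 192  29  40 707] [379.38811881 301.66138614]
-22 [288.94949143 221.40992681] [287.29746721 204.15598097]
-12 [279.62243346 219.40805282] [279.33696345 202.41174815]
-4 [271.95651312 218.9187103 ] [272.79944064 201.98823232]
2 [266.2070458  219.21122167] [267.8948135 202.2462702]
hub [273.1124445  245.38079761]
now [0.6449 0.1839 0.2504] shift [-0.2512 -0.4084  0.0007] turn [ 0.      0.0009 -0.4508] j6 0.98
```

Call:
jog_arm:
  moves:
    - [[-0.025, -0.041, 0], [0, 0, 0], 0.3]
    - [[-0.045, -0.073, 0], [0, 0, 0], 0.3]
    - [[-0.045, -0.073, 0], [0, 0, 0], 0.3]
    - [[-0.045, -0.073, 0], [0, 0, 0], 0.3]
    - [[-0.045, -0.073, 0], [0, 0, 0], 0.3]
    - [[-0.03, -0.05, 0], [0, 0, 0], 0.3]
    - [[-0.016, -0.025, 0], [0, 0, 0], 0.3]
    - [[0, 0, 0], [0, 0, -0.045], 0.3]

```text
t: 35.2
tcp_pos: [0.5335, 0.3981, 0.251]
tcp_rot: [3.138, 0.121, -0.001]
wrist_force: [0.3, -1.1, -0.3]
grip_width: 0.0569
finger_force: 0.0
```

Call:
jog_arm:
  moves:
    - [[0, 0, 0], [0, 0, -0.045], 0.3]
    - [[0, 0, 0], [0, 0, -0.045], 0.3]
    - [[0, 0, 0], [0, 0, -0.045], 0.3]
    - [[0, 0, 0], [0, 0, -0.045], 0.3]
    - [[0, 0, 0], [0, 0, -0.045], 0.3]
    - [[0, 0, 0], [0, 0, -0.045], 0.3]
    - [[0, 0, 0], [0, 0, -0.045], 0.3]
    - [[0, 0, 0], [0, 0, -0.045], 0.3]

```text
t: 36.0
tcp_pos: [0.5349, 0.3957, 0.2513]
tcp_rot: [2.586, 1.782, -0.002]
wrist_force: [0.1, 0.7, -0.7]
grip_width: 0.0567
finger_force: 0.0
```

Call:
jog_arm:
  moves:
    - [[0, 0, 0], [0, 0, -0.045], 0.3]
    - [[0, 0, 0], [0, 0, 0], 0.3]
    - [[0, 0, 0], [0, 0, 0], 0.3]
    - [[0, 0, 0], [0, 0, 0], 0.3]
    - [[0, 0, 0], [0, 0, 0], 0.3]
    - [[0, 0, 0], [0, 0, 0], 0.3]
    - [[0, 0, 0], [0, 0, 0], 0.3]
    - [[0, 0, 0], [0, 0, 0], 0.3]

```text
t: 36.8
tcp_pos: [0.5345, 0.3965, 0.2519]
tcp_rot: [2.459, 1.954, 0.0]
wrist_force: [-0.6, -0.0, -0.1]
grip_width: 0.0567
finger_force: 0.0
```

```bash
python3 - <<'E'
from h import *
print(yaw(),sensors.state()['joint_pos'])
go((.5345,.3968,.088),-12.9)
E
```

```text
-13.053361239873935 [ 8.80975728e-01  4.38550875e-01  1.65428928e-01  5.50676649e-04
 -1.29767882e+00  2.03264420e+00]
now [0.5345 0.3965 0.2519] shift [ 6.000e-04 -3.000e-04  3.278e-01] turn [ 0.0002  0.0001 -0.0009] j6 2.03
```

Call:
jog_arm:
  moves:
    - [[0, 0, 0.05], [0, 0, 0], 0.2]
    - [[0, 0, 0.08], [0, 0, 0], 0.2]
    - [[0, 0, 0.08], [0, 0, 0], 0.2]
    - [[0, 0, 0.07], [0, 0, 0], 0.2]
    - [[0, 0, 0.033], [0, 0, 0], 0.2]
    - [[0, 0, 0.013], [0, 0, 0], 0.2]
    - [[0, 0, 0], [0, 0, 0], -1]
    - [[0, 0, 0], [0, 0, 0], -1]
  grip_force: 35

```text
t: 37.6
tcp_pos: [0.5354, 0.3972, 0.0904]
tcp_rot: [2.459, 1.955, 0.004]
wrist_force: [-0.5, 1.4, -0.0]
grip_width: 0.0429
finger_force: 0.0
```

Call:
jog_arm:
  moves:
    - [[0, 0, 0], [0, 0, 0], -1]
    - [[0, 0, 0], [0, 0, 0], -1]
    - [[0, 0, 0], [0, 0, 0], -1]
    - [[0, 0, 0], [0, 0, 0.02], -1]
    - [[0, 0, 0], [0, 0, 0.045], -1]
    - [[0, 0, 0], [0, 0, 0.045], -1]
    - [[0, 0, 0], [0, 0, 0.045], -1]
    - [[0, 0, 0], [0, 0, 0.045], -1]

```text
t: 38.4
tcp_pos: [0.5343, 0.3964, 0.0897]
tcp_rot: [2.945, 1.091, -0.0]
wrist_force: [-0.7, -1.2, 2.0]
grip_width: 0.0158
finger_force: 34.8
```

Call:
jog_arm:
  moves:
    - [[0, 0, 0], [0, 0, 0.045], -1]
    - [[0, 0, 0], [0, 0, 0.045], -1]
    - [[0, 0, 0], [0, 0, 0.045], -1]
    - [[0, 0, 0], [0, 0, 0.045], -1]
    - [[0, 0, 0], [0, 0, 0.045], -1]
    - [[0, 0, 0], [0, 0, 0.045], -1]
    - [[0, 0, 0], [0, 0, 0.025], -1]
    - [[0, 0, 0], [0, 0, 0], -1]

```text
t: 39.2
tcp_pos: [0.5346, 0.3952, 0.0896]
tcp_rot: [3.122, -0.333, 0.0]
wrist_force: [-1.4, -4.8, 3.9]
grip_width: 0.016
finger_force: 34.9
```

```bash
python3 - <<'E'
from h import *
s=sensors.state();print(yaw(),s['tcp_pos'],s['grip_width'],s['finger_force'],s['wrist_force'],s['moment'])
E
```

```text
-102.16815220213525 [0.53458863 0.39515358 0.0896251 ] 0.016046729520159144 34.87970088142902 [-1.35517313 -4.83765407  3.89741325] [-1.10751578  0.16657713 -0.10952794]
```

Call:
jog_arm:
  moves:
    - [[0, 0, 0], [0, 0, 0.008], -1]
    - [[0, 0, 0], [0, 0, 0.008], -1]
    - [[0, 0, 0], [0, 0, 0.008], -1]
    - [[0, 0, 0], [0, 0, 0], -1]
    - [[0, 0, 0], [0, 0, 0], -1]
    - [[0, 0, 0], [0, 0, 0], -1]
    - [[0, 0, 0], [0, 0, 0], -1]
    - [[0, 0, 0], [0, 0, 0], -1]

```text
t: 40.0
tcp_pos: [0.5346, 0.3951, 0.0896]
tcp_rot: [3.107, -0.443, 0.001]
wrist_force: [-1.0, -5.3, 4.0]
grip_width: 0.0162
finger_force: 35.8
```

```bash
python3 - <<'E'
from h import *
s=sensors.state();print(yaw(),s['tcp_pos'],s['grip_width'],s['finger_force'],s['wrist_force'],s['moment'])
E
```

```text
-106.22020133046603 [0.53457356 0.39512161 0.08962202] 0.0162413086932463 35.79686339904583 [-1.04639757 -5.34653376  4.04943655] [-1.51773276  0.18506976  0.83456735]
```

Call:
jog_arm:
  moves:
    - [[0, 0, 0], [0, 0, 0], 0.2]
    - [[0, 0, 0], [0, 0, 0], 0.2]
    - [[0, 0, 0], [0, 0, 0], 0.2]
    - [[0, 0, -0.04], [0, 0, 0], 0.2]
    - [[0, 0, -0.08], [0, 0, 0], 0.3]
    - [[0, 0, -0.08], [0, 0, 0], 0.3]
    - [[0, 0, -0.05], [0, 0, 0], 0.3]
    - [[0, 0, 0], [0, 0, 0], 0.3]

```text
t: 40.8
tcp_pos: [0.5365, 0.3987, 0.2193]
tcp_rot: [-3.101, 0.447, -0.011]
wrist_force: [0.6, 0.1, 0.4]
grip_width: 0.0558
finger_force: 0.0
```

Call:
jog_arm:
  moves:
    - [[-0.06, 0, 0], [0, 0, 0], 0.3]
    - [[-0.06, 0, 0], [0, 0, 0], 0.3]
    - [[-0.03, 0, 0], [0, 0, 0], 0.3]
    - [[0, 0, 0], [0, 0, 0], 0.3]
    - [[0, 0, 0], [0, 0, 0], 0.3]
    - [[0, 0, 0], [0, 0, 0], 0.3]
    - [[0, 0, 0], [0, 0, 0], 0.3]
    - [[0, 0, 0], [0, 0, 0], 0.3]

```text
t: 41.6
tcp_pos: [0.4633, 0.4174, 0.2135]
tcp_rot: [3.108, -0.451, 0.0]
wrist_force: [-0.4, -0.3, -0.6]
grip_width: 0.0564
finger_force: 0.0
```

```bash
python3 - <<'E'
from h import *
snap('w12');snap('t4','top')
f=np.load('w12.npz')['frame'].astype(int)
# bar axis: trace the dark bar near the predicted ends for an angle about -13 deg, mid-width per row
c=np.array([.5347,.396])
for a in(-7,-13.3):
    u=np.array([np.cos(np.radians(a)),np.sin(np.radians(a))])
    print(a,[(proj('w12',(*(c+s*u),.114))/1.4).round(1).tolist() for s in(.042,-.042)])
e=[proj('w12',(*(c+s*np.array([.973,-.23])),.114))/1.4 for s in(.042,-.042)]
for v in np.linspace(e[0][1]+4,e[1][1]-4,9).astype(int):
    x=np.where(f[v,240:320].max(1)<60)[0]+240
    print(v,x.min() if len(x) else None,x.max() if len(x) else None,len(x))
# carriage travel: pocket front rim, compare rows of bright pixels in top view before/after
T=dict(np.load('top.npz'));A=np.load('t4.npz')
for X in [(.5056,.03),(.6553,.02)]:
    P=T['R']@np.array([*X,.045])+T['t'];q=T['intrinsics']@P;q=q[:2]/q[2];print(q)
    u=int(q[0]);print([int(T['frame'][r,u].mean()) for r in range(140,226,2)]);print([int(A['frame'][r,u].mean()) for r in range(140,226,2)])
E
```

```text
-7 [[270.6, 67.9], [287.9, 169.7]]
-13.3 [[276.4, 67.3], [282.3, 170.3]]
71 None None 0
83 None None 0
95 None None 0
106 269 289 4
118 270 290 4
130 271 290 4
142 None None 0
154 273 281 8
166 274 275 2
[265.48781367 216.22532592]
[169, 171, 171, 169, 169, 171, 169, 169, 166, 171, 170, 170, 193, 191, 110, 69, 73, 70, 76, 88, 107, 149, 144, 145, 153, 157, 181, 189, 190, 194, 190, 184, 175, 191, 186, 185, 203, 203, 167, 101, 145, 105, 132]
[172, 173, 176, 177, 176, 180, 174, 168, 168, 168, 170, 167, 194, 200, 112, 65, 70, 93, 85, 86, 111, 152, 154, 147, 153, 152, 152, 156, 155, 152, 156, 158, 159, 156, 160, 161, 158, 160, 161, 157, 153, 112, 137]
[263.85691144 174.78485097]
[169, 170, 171, 169, 170, 170, 171, 168, 169, 172, 168, 170, 188, 199, 115, 70, 68, 70, 80, 92, 102, 141, 147, 146, 152, 163, 182, 212, 205, 207, 208, 200, 200, 209, 209, 200, 209, 209, 179, 110, 147, 89, 121]
[173, 177, 175, 175, 176, 181, 179, 183, 180, 179, 185, 183, 200, 206, 125, 94, 101, 107, 88, 88, 109, 147, 151, 151, 149, 158, 155, 157, 156, 153, 150, 159, 153, 155, 154, 158, 160, 159, 163, 163, 151, 95, 127]
```

```bash
python3 -c "
from workcell import job_done
print(job_done())"
```

```text
the job is handed in; nothing more can be done
None
```

The job is handed in, with no verdict returned: isolator turned off, both modules on the mat set in pockets 0 and 1, carriage wound in to the crank's stop, then the isolator turned back on to its stop. The crank stopped about 18° short of three full turns from its start, with its arm in line with the bench, so I took it as starting slightly past zero and the carriage as fully in, though I could not measure its final position under the hood.

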